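# Dig the punch block out of the eyelet boxes and rack the punches

### The job

The beech punch block is buried in the stack of eyelet boxes: lift the boxes above it off, keeping them level, before you move the block, stand the block flat on the middle of the marble slab, and stack the boxes squarely, in the same order, back on the blue-lidded box, which stays on its board. Tidy every setting punch into the block, one to a hole, flat end down and right to the bottom. Leave the boot, the jars and the mallet alone.

Things in the scene. Friction and masses are not known exactly. Their poses are not given: they have to be found in the camera images.
- blue_box_center (a point): bottom box of the stack, standing on the plywood board: flat-topped lidded eyelet box, white with a blue lid, 150 mm long (its x), 58 mm wide (its y), 34 mm high; about 0.2 kg. The point is its centre, 17 mm above its underside. Its x axis runs along the length, either end alike.
- block_center (a point): punch block: pale beech block 160 mm long (its x), 58 mm wide (its y), 40 mm high, about 0.26 kg, with a row of four blind holes in its top. It starts lying between the blue-lidded and the red-lidded box. The point is its centre, 20 mm above its underside.
- red_box_center (a point): eyelet box lying on top of the punch block: white with a red lid, 150 mm long (its x), 58 mm wide (its y), 34 mm high; about 0.2 kg. The point is its centre, 17 mm above its underside. Its x axis runs along the length, either end alike.
- yellow_box_center (a point): in some runs the topmost eyelet box, on the red-lidded one (None if absent): white with a yellow lid, 150 mm long (its x), 58 mm wide (its y), 34 mm high; about 0.2 kg. The point is its centre, 17 mm above its underside. Its x axis runs along the length, either end alike.
- green_box_center (a point): in the other runs the topmost eyelet box, on the red-lidded one (None if absent): white with a green lid, 150 mm long (its x), 58 mm wide (its y), 34 mm high; about 0.2 kg. The point is its centre, 17 mm above its underside. Its x axis runs along the length, either end alike.
- stack_board: thin plywood board under the stack, 180 x 100 x 3 mm, fixed; the origin is under its centre at bench height, its x axis runs along the length
- cork_mat: empty cork mat, 180 x 100 x 3 mm, fixed, handy for setting the upper boxes aside; origin under its centre at bench height, x along the length
- slab: pale marble setting slab, 200 (x) x 180 (y) x 25 mm, 2.4 kg, loose on the bench; origin at the centre of its underside, so its top lies 25 mm above the origin
- punch_mat: black rubber mat on which the punches stand, 160 x 160 x 3 mm, fixed; origin under its centre at bench height
- block_hole0 (a point): mouth centre of one hole of the punch block, in its top face on its centre line at x = -60 mm of the block; 19.5 mm wide, 30 mm deep, flat floor. Any punch fits any hole.
- block_hole1 (a point): mouth centre of one hole of the punch block, in its top face on its centre line at x = -20 mm of the block; 19.5 mm wide, 30 mm deep, flat floor. Any punch fits any hole.
- block_hole2 (a point): mouth centre of one hole of the punch block, in its top face on its centre line at x = 20 mm of the block; 19.5 mm wide, 30 mm deep, flat floor. Any punch fits any hole.
- block_hole3 (a point): mouth centre of one hole of the punch block, in its top face on its centre line at x = 60 mm of the block; 19.5 mm wide, 30 mm deep, flat floor. Any punch fits any hole.
- punch0_center (a point): eyelet-setting punch: steel rod 16 mm in diameter and 95 mm long with a narrowed brass nose at the top (16 mm wide from 5 to 78 mm above its foot; the flat foot is bevelled to 12 mm), about 0.12 kg, starting upright on its flat end on the rubber mat (None if absent: two or three are there). The point is its centre, 47.5 mm above its foot; z runs along the rod.
- punch1_center (a point): eyelet-setting punch: steel rod 16 mm in diameter and 95 mm long with a narrowed brass nose at the top (16 mm wide from 5 to 78 mm above its foot; the flat foot is bevelled to 12 mm), about 0.12 kg, starting upright on its flat end on the rubber mat (None if absent: two or three are there). The point is its centre, 47.5 mm above its foot; z runs along the rod.
- punch2_center (a point): eyelet-setting punch: steel rod 16 mm in diameter and 95 mm long with a narrowed brass nose at the top (16 mm wide from 5 to 78 mm above its foot; the flat foot is bevelled to 12 mm), about 0.12 kg, starting upright on its flat end on the rubber mat (None if absent: two or three are there). The point is its centre, 47.5 mm above its foot; z runs along the rod.
- punch3_center (a point): eyelet-setting punch: steel rod 16 mm in diameter and 95 mm long with a narrowed brass nose at the top (16 mm wide from 5 to 78 mm above its foot; the flat foot is bevelled to 12 mm), about 0.12 kg, starting upright on its flat end on the rubber mat (None if absent: two or three are there). The point is its centre, 47.5 mm above its foot; z runs along the rod.
- boot: navy leather boot on its sole beyond the work, 255 mm long, 175 mm high: leave alone
- dye_tub: white dye tub, 72 mm wide, 85 mm high, beyond the work: leave alone
- wax_jar: violet wax jar with a steel lid, 56 mm wide, 55 mm high, beyond the work: leave alone
- mallet: mallet lying beyond the work: leave alone
Mind the look-alikes: they are no part of the job. What is shaped like the part that bears red_box_center but orange or purple is not meant.

How it is judged (in metres and radians):
On the way, in this order (a step that is already met when the one before it is completed fails the run):
1. the red-lidded box has been lifted clear of the punch block, which is still in its place in the stack (horizontal distance between red_box_center and block_center above 0.08 m and distance of block_center from where it was at the start of the episode below 0.03 m), for 0.2 s.
2. the punch block stands flat on the marble slab (horizontal distance between block_center and slab below 0.06 m and z of block_center in the frame of slab between 0.041 and 0.049 m and angle between block_center's own z axis and vertical below 0.06 rad), for 0.3 s.
At the end, for the whole second after the job is handed in: Block flat on the slab, centres within 60 mm; blue box flat on its board (within 50 mm); red box on it and the yellow or green one on red, each within 12 mm and 10 degrees of the one below; every punch present in a hole of the block, its foot within 3 mm of the floor (all of step 2 and horizontal distance between blue_box_center and stack_board below 0.05 m and height (world z) of blue_box_center below 0.025 m and angle between each of blue_box_center, red_box_center, yellow_box_center, green_box_center's own z axis and vertical below 0.06 rad and horizontal distance between red_box_center and blue_box_center below 0.012 m and z of red_box_center in the frame of blue_box_center between 0.03 and 0.038 m and angle between the x axis of red_box_center and the x axis of blue_box_center, either way round below 0.17 rad and horizontal distance between each of yellow_box_center, green_box_center and red_box_center below 0.012 m and z of yellow_box_center in the frame of red_box_center between 0.03 and 0.038 m and angle between the x axis of each of yellow_box_center, green_box_center and the x axis of red_box_center, either way round below 0.17 rad and z of green_box_center in the frame of red_box_center between 0.03 and 0.038 m and x of punch0_center in the frame of block_center between -0.075 and 0.075 m and y of punch0_center in the frame of block_center between -0.011 and 0.011 m and z of punch0_center in the frame of block_center between 0.032 and 0.0415 m and angle between each of punch0_center, punch1_center, punch2_center, punch3_center's own z axis and vertical below 0.25 rad and x of punch1_center in the frame of block_center between -0.075 and 0.075 m and y of punch1_center in the frame of block_center between -0.011 and 0.011 m and z of punch1_center in the frame of block_center between 0.032 and 0.0415 m and x of punch2_center in the frame of block_center between -0.075 and 0.075 m and y of punch2_center in the frame of block_center between -0.011 and 0.011 m and z of punch2_center in the frame of block_center between 0.032 and 0.0415 m and x of punch3_center in the frame of block_center between -0.075 and 0.075 m and y of punch3_center in the frame of block_center between -0.011 and 0.011 m and z of punch3_center in the frame of block_center between 0.032 and 0.0415 m); the robot touches nothing.
It fails at once if an eyelet box or the punch block was tipped by more than 30 degrees (angle between any of blue_box_center, red_box_center, yellow_box_center, green_box_center, block_center's own z axis and vertical above 0.52 rad).
It fails at once if the boot, dye tub, wax jar or mallet was pushed more than 40 mm (distance of any of boot, dye_tub, wax_jar, mallet from where it was at the start of the episode above 0.04 m).
Of punch0, punch1, punch2, punch3 only 2 to 3 are there at a start; the rules pass over those that are not, and their reading is None.
Of yellow_box, green_box only 1 to 1 are there at a start; the rules pass over those that are not, and their reading is None.
At some moment in a run one of slab may be knocked a few centimetres aside while the robot is not near it.
It also fails if it takes over 210 s, if anything falls off the work surface, if the arm or the gripper's body presses on something with over 40 N, if the wrist force passes 120 N, or if a joint passes its speed limit or range.

### The arm

A 6-joint arm with a two-finger parallel gripper is mounted at the origin on the work surface. World frame = base frame: x ahead of the robot, y to its left, z up, the work surface at z = 0. Lengths are in mm, angles in degrees, forces in N, time in s.
With the tool pointing down it reaches from about 300 to 850 mm from the base axis. Payload 4.2 kg.
Tool frame: the origin (TCP) lies between the finger pads; the fingertips stand 14 mm ahead of it and the grasp point (between the pads) lies 5 mm behind it (env.finger_overhang is the distance from the TCP to the fingertips, in mm); z points along the fingers, y is the line along which they close (so a half turn about z gives the same grasp; the last joint's range is limited). The gripper opens to 91 mm and grips with 3 to 60 N. Pads are 32 mm wide; open, the fingers measure 118 mm over their backs; the gripper's body (76 mm by 178 mm) begins 60 mm behind the grasp point.
Start: joints at [65.776, 18.312, 89.639, -0, 72.044, -1.146], TCP at [225.402, 528.998, 200.776] pointing down, gripper open.
Joint ranges: [-177.97, 177.97], [-48.28, 115.42], [12.27, 149.76], [-77.06, 257.06], [2.81, 150.46], [-146.56, 146.56]. Speed limits (degrees/s): [147.25, 147.25, 180, 180, 180, 180].

### API

Orientations are given as [roll, pitch, yaw] about the fixed x, y, z axes, in that order (R = Rz(yaw) Ry(pitch) Rx(roll)).
In Python, from workcell import status, cams, env, finder gives the robot as it stands.
- The arm moves only by the tool apply_moves, never from a script. Its argument "increments" is a list of rows, each a list of 7 numbers: the opening, from -1 (shut) to 1 (fully open), then the shift along the world's x, y, z in m, then the turn, a rotation vector about the world's x, y, z in degrees. In form: [[gripper, x, y, z, ax, ay, az], ...]. A call has 1 to 5 rows; each row shifts and turns the commanded pose from where the row before left it; what a row does not reach is not made up. A row lasts 1/12 s, in which the tool goes at most 41.7 mm and 7.16 degrees, less where a joint would pass 70% of its speed; a pose out of reach is approached as far as the arm can. A call with a gripper value outside its range is refused whole. The fingers move at their own pace and stop on an object; "newtons" is the grip in N (left out, the last holds). Time passes only in rows, so rows that do not move let the fingers close. It gives the time, the measured TCP pose, the force, the opening and the grip force at its end, in the units of the state.
- status.state(): the state, without advancing time (a new reading comes with each control period).
- cams.grab_frame(name): name is "side" or "top"; returns a dict with "color" (480x640x3 uint8, red, green, blue), "intrinsics" (3x3 intrinsics, pixels), "R" (3x3) and "t" (3): a world point X has camera coordinates R X + t. Camera axes: x right, y down, z forward; pixel columns grow to the right and rows downward; lengths in mm; the calibration is good to about 2 mm. A picture is of the moment at which its call begins. There is no depth.
- env.job_done(): hands the job in; it is judged then, once.
Trained networks look in the newest picture that a camera, given by its name, has taken for a name from the list of things; names that differ only in an ending like _2 or _b are one class to them, and where a whole thing is asked for, a point or a joint stands for the part that bears it (a point fixed in the world has none). Each returns a list of dicts, best first, with "score" (0 to 1); they miss things now and then, are a little off and sometimes report something else, mostly with a low value. They report only what shows in the picture. A call takes as long as a camera call. They do not tell look-alikes from the thing itself.
- finder.boxes_of(query, camera): "rect" ([left, top, width, height] in pixels, round what is visible of it).
- finder.trace(query, camera): "pixels" (480x640 bool, what is visible of it) and "rect" ([left, top, width, height] in pixels, round what is visible of it).
The state is a dict: "time_s": time; "qpos": joint angles; "qvel": joint speeds; "effort": joint torques, N m; "ee_pos": TCP position; "ee_rot": TCP orientation; "force": force on the tool from outside, world axes, zero at the start; "torque": the same for the moment, N m; "gripper_width": finger opening in mm; "gripper_force": force on a finger pad.
Only numpy, scipy, OpenCV 4.12 (cv2) and the standard library are available. Lean on these libraries where they do the work, as an engineer would, in place of code of your own. Each camera call takes 0.05 s, during which the arm holds its last target. There are 200 camera calls.

## Working session

There is one attempt and no reset: what is moved stays moved. The work goes in short steps, Python scripts to look and compute and a tool call to move; the robot and the scene stay as the last step left them, time stands still between calls to the robot, and variables do not carry over. Pictures are saved under pics/ and viewed, at most 14 in all, crops included, and the job is handed in when it is done.

Besides the shell and the picture viewer there is one more tool, called after ">>>" by a JSON object that holds its "op" and its "data". apply_moves: Moves the arm, as the interface text tells. Its arguments: {"type":"object","properties":{"increments":{"type":"array","items":{"type":"array","items":{"type":"number"}}},"newtons":{"type":"number"}},"required":["increments"]}

```bash
ls; mkdir -p pics; cat > h.py <<'E'
import numpy as np, cv2
from workcell import status, cams, env, finder
def grab(n, save=None):
    f=cams.grab_frame(n)
    if save: cv2.imwrite('pics/'+save, f['color'][:,:,::-1])
    return f
def proj(f,X):
    c=np.asarray(f['R'])@np.asarray(X,float)+np.asarray(f['t']).ravel(); p=np.asarray(f['intrinsics'])@c; return p[:2]/p[2]
def at_z(f,uv,z):
    R=np.asarray(f['R']);t=np.asarray(f['t']).ravel()
    d=R.T@np.linalg.inv(f['intrinsics'])@np.array([uv[0],uv[1],1.]); o=-R.T@t
    return o+d*(z-o[2])/d[2]
E
python3 - <<'E'
from h import *
for n in('top','side'):
    f=grab(n,n+'0.png'); print(n,(-np.asarray(f['R']).T@np.asarray(f['t']).ravel()).round(),np.asarray(f['R'])[2].round(2),f['intrinsics'][0][0])
print(status.state())
E
```

```text
pics
top [ 290.   46. 1474.] [ 0.17  0.01 -0.99] 476.4700912270751
side [ 204. -959.  687.] [ 0.26  0.83 -0.5 ] 495.34846216632536
{'time_s': 0.1, 'qpos': array([ 6.57780655e+01,  1.83497124e+01,  8.97002150e+01,  1.19352185e-05,
        7.20451330e+01, -1.14806160e+00]), 'qvel': array([ 0.11180144, -0.08617959, -0.15019583,  0.02280172,  0.07945585,
        0.07912156]), 'effort': array([-1.56501657e-03, -4.13330984e+01, -2.32510310e+01,  7.27333431e-02,
        4.20684193e-02, -5.03427111e-05]), 'ee_pos': array([225.17245505, 528.54921358, 199.98158496]), 'ee_rot': array([-1.79904959e+02, -1.91598486e-03,  1.56926122e+02]), 'force': array([-0.14404671,  0.41457234, -0.5346451 ]), 'torque': array([-0.00070894,  0.0020876 ,  0.01477749]), 'gripper_force': 0.0, 'gripper_width': 91.43751383473949}
```

View pics/top0.png

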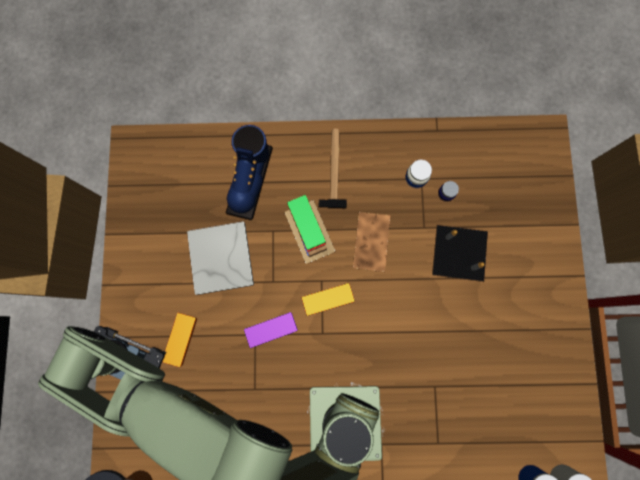

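View pics/side0.png

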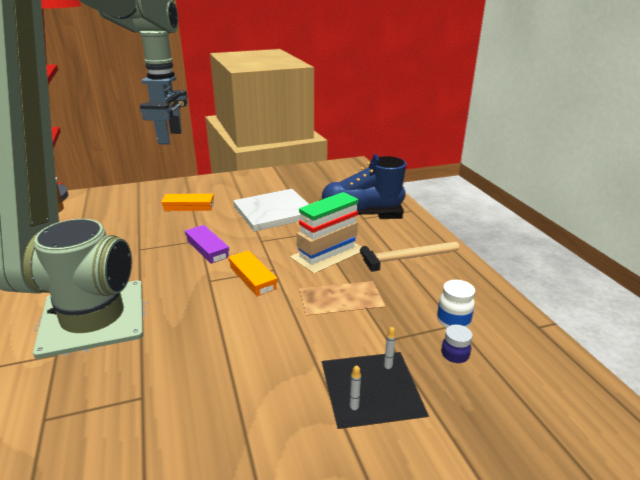

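Top view: the stack with the green lid on top is at (308,222), cork mat at (372,242), slab at (220,258), and two punches near (452,234) and (482,265). The loose yellow (328,299), purple (270,330) and orange (180,340) boxes on the bench are look-alikes. The stack order is green, red, block, blue.

```bash
cat >> h.py <<'E'
def rectpose(f,mask,z):
    """pose of a flat top face at height z from mask: centre, long-axis yaw, size"""
    m=mask.astype(np.uint8); n,l,s,c=cv2.connectedComponentsWithStats(m); k=1+np.argmax(s[1:,4])
    cs,_=cv2.findContours((l==k).astype(np.uint8),cv2.RETR_EXTERNAL,cv2.CHAIN_APPROX_NONE)
    P=np.array([at_z(f,p,z)[:2] for p in cs[0][:,0,:].astype(float)],np.float32)
    (cx,cy),(w,h),a=cv2.minAreaRect(P)
    if w<h: w,h,a=h,w,a+90
    M=cv2.moments(cs[0]); cen=at_z(f,(c[k][0],c[k][1]),z)[:2]
    return np.round([cx,cy,cen[0],cen[1],(a+90)%180-90,w,h],1)
def lid(f,col):
    hsv=cv2.cvtColor(f['color'],cv2.COLOR_RGB2HSV); H,S,V=[hsv[...,i].astype(int) for i in range(3)]
    r={'green':(45,75),'blue':(105,125),'yellow':(22,32)}.get(col)
    if col=='red': return ((H<5)|(H>175))&(S>150)&(V>120)
    return (H>r[0])&(H<r[1])&(S>150)&(V>90)
E
python3 - <<'E'
from h import *
F={n:grab(n) for n in('top','side')}
for n,f in F.items():
    print(n,'green',rectpose(f,lid(f,'green'),145))
    for q,z in (('slab',25),('cork_mat',3),('stack_board',3),('punch_mat',3),('green_box_center',145),('punch0_center',50)):
        for d in finder.trace(q,n)[:3]:
            if d['score']>.3: print(n,q,round(d['score'],2),d['rect'],rectpose(f,d['pixels'],z))
f=F['side']; cv2.imwrite('pics/c1.png',cv2.resize(f['color'][180:280,280:400,::-1],None,fx=5,fy=5,interpolation=cv2.INTER_CUBIC))
f=F['top']; cv2.imwrite('pics/c2.png',cv2.resize(f['color'][180:300,270:390,::-1],None,fx=5,fy=5,interpolation=cv2.INTER_CUBIC))
E
```

```text
top green [576.9  99.4 576.7  99.7  22.3 144.2  52.8]
top slab 0.63 [185.1, 223.9, 68.9, 73.4] [494.7 371.9 493.2 371.4   8.2 203.8 182.7]
top cork_mat 0.85 [353.7, 212.4, 40.4, 55.7] [540.4 -97.2 538.8 -97.2  -7.6 184.4 101.9]
top stack_board 0.56 [288.2, 201.3, 45.9, 60.5] [574.4  94.  562.1  88.7  21.8 177.3 100.7]
top punch_mat 0.69 [431.7, 226.4, 55.0, 56.6] [ 497.7 -369.1  496.5 -369.2   81.2  168.3  164. ]
top green_box_center 0.83 [288.3, 197.5, 37.9, 52.3] [574.   99.6 573.1  99.   21.5 151.3  59.3]
top green_box_center 0.66 [435.1, 223.6, 51.4, 59.6] [ 477.6 -330.1  477.6 -328.    -8.9  144.3  143.7]
top punch0_center 0.42 [446.0, 232.0, 6.4, 8.1] [ 545.9 -333.9  545.8 -333.7  -54.7   33.4   13.2]
side green [574.8  90.5 572.6  88.1  21.1 160.8  73.1]
side slab 0.66 [232.2, 189.8, 73.4, 39.0] [492.8 350.1 480.2 346.8 -81.2 219.9 212.9]
side cork_mat 0.84 [299.3, 281.8, 85.3, 32.1] [ 542.5  -99.1  539.7 -101.5   -8.1  182.1  105.5]
side stack_board 0.94 [294.5, 239.6, 70.0, 34.8] [578.7  68.1 572.   62.4   3.1 184.7  90.9]
side stack_board 0.37 [232.0, 188.5, 77.6, 43.3] [501.9 395.2 489.4 392.1 -83.5 237.5 222. ]
side punch_mat 0.91 [323.2, 352.7, 103.3, 76.2] [ 500.2 -372.2  498.1 -382.1   81.4  161.5  160.8]
side green_box_center 0.8 [299.5, 193.5, 61.8, 36.1] [571.7  72.8 566.1  67.8  22.3 187.5 104.6]
side green_box_center 0.7 [324.6, 353.6, 104.9, 76.1] [ 438.5 -493.9  436.8 -502.1   -8.6  128.   127.9]
side punch0_center 0.55 [382.2, 328.3, 13.7, 38.4] [ 550.3 -331.8  549.1 -334.7   60.6  110.9   17.9]
side punch0_center 0.54 [294.3, 223.2, 66.0, 36.3] [581.6  86.1 567.1  85.1   2.7 189.6 112.5]
```

View pics/c1.png

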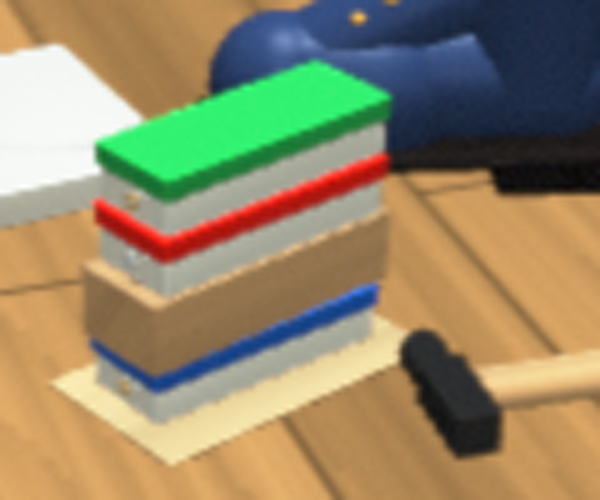

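The crop shows green on red, then the beech block, then blue on the board, which confirms the order. I'll lift red and green together, gripping the red box. Moving above the stack now.

>>> {"op": "apply_moves", "data": {"increments": [[1,0.0175,-0.0215,0.001,0,0,2.25],[1,0.0175,-0.0215,0.001,0,0,2.25],[1,0.0175,-0.0215,0.001,0,0,2.25],[1,0.0175,-0.0215,0.001,0,0,2.25],[1,0.0175,-0.0215,0.001,0,0,2.25]]}}

```text
time_s: 1.22
ee_pos: [313.5, 420.5, 205.9]
ee_rot: [180.0, 0.0, 168.3]
force: [0.2, 0.3, 0.5]
gripper_width: 91.5
gripper_force: 0.0
```

>>> {"op": "apply_moves", "data": {"increments": [[1,0.0175,-0.0215,0.001,0,0,2.25],[1,0.0175,-0.0215,0.001,0,0,2.25],[1,0.0175,-0.0215,0.001,0,0,2.25],[1,0.0175,-0.0215,0.001,0,0,2.25],[1,0.0175,-0.0215,0.001,0,0,2.25]]}}

```text
time_s: 1.63
ee_pos: [401.1, 312.9, 211.0]
ee_rot: [180.0, 0.0, 179.5]
force: [0.2, 0.9, -1.0]
gripper_width: 91.3
gripper_force: 0.0
```

>>> {"op": "apply_moves", "data": {"increments": [[1,0.0175,-0.0215,0.001,0,0,2.25],[1,0.0175,-0.0215,0.001,0,0,2.25],[1,0.0175,-0.0215,0.001,0,0,2.25],[1,0.0175,-0.0215,0.001,0,0,2.25],[1,0.0175,-0.0215,0.001,0,0,2.25]]}}

```text
time_s: 2.05
ee_pos: [488.7, 205.3, 216.0]
ee_rot: [180.0, 0.0, -169.2]
force: [0.1, 0.7, -0.8]
gripper_width: 91.2
gripper_force: 0.0
```

>>> {"op": "apply_moves", "data": {"increments": [[1,0.0175,-0.0215,0.001,0,0,2.25],[1,0.0175,-0.0215,0.001,0,0,2.25],[1,0.0175,-0.0215,0.001,0,0,2.25],[1,0.0175,-0.0215,0.001,0,0,2.25],[1,0,0,0,0,0,0]]}}

```text
time_s: 2.47
ee_pos: [560.9, 116.9, 219.7]
ee_rot: [-179.9, 0.1, -160.5]
force: [0.0, 0.2, -0.4]
gripper_width: 91.1
gripper_force: 0.0
```

>>> {"op": "apply_moves", "data": {"increments": [[1,0.0155,-0.0175,0,0,0,2.5],[1,0,0,-0.02,0,0,0],[1,0,0,-0.02,0,0,0],[1,0,0,-0.01,0,0,0],[1,0,0,0,0,0,0]]}}

```text
time_s: 2.88
ee_pos: [571.5, 103.0, 167.2]
ee_rot: [179.9, -0.3, -157.8]
force: [-0.1, -1.3, -0.7]
gripper_width: 91.1
gripper_force: 0.0
```

```bash
python3 - <<'E'
from h import *
f=grab('side'); print(status.state()['ee_pos'],status.state()['ee_rot'],status.state()['qpos'])
cv2.imwrite('pics/s1.png',cv2.resize(f['color'][110:280,260:440,::-1],None,fx=3.5,fy=3.5,interpolation=cv2.INTER_CUBIC))
E
```

```text
[572.51093451 103.24529384 168.86993017] [ 1.79953623e+02 -1.44272607e-01 -1.57815625e+02] [ 9.08253462e+00  2.02216889e+01  9.15227957e+01  1.34070995e-02
  6.84065459e+01 -1.03106733e+02]
```

View pics/s1.png

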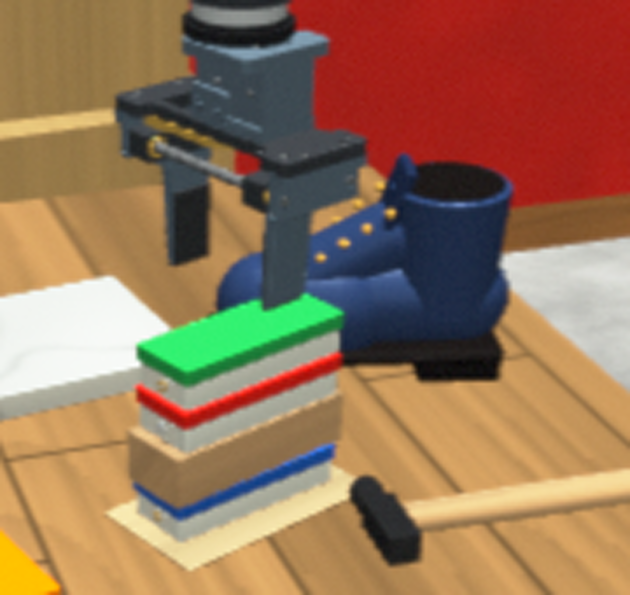

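The open fingers straddle the green lid with the tips just above it, about 5 mm off-centre. Correcting that and descending.

>>> {"op": "apply_moves", "data": {"increments": [[1,0.004,-0.004,0,0,0,0],[1,0,0,-0.02,0,0,0],[1,0,0,-0.02,0,0,0],[1,0,0,-0.02,0,0,0],[1,0,0,-0.009,0,0,0]]}}

```text
time_s: 3.35
ee_pos: [577.2, 98.9, 99.9]
ee_rot: [180.0, -0.1, -157.8]
force: [0.1, 0.0, -0.5]
gripper_width: 91.4
gripper_force: 0.0
```

>>> {"op": "apply_moves", "data": {"increments": [[1,0,0,0,0,0,0],[1,0,0,0,0,0,0],[1,0,0,0,0,0,0]]}}

```text
time_s: 3.6
ee_pos: [578.7, 99.2, 102.5]
ee_rot: [-180.0, 0.2, -157.8]
force: [-0.0, -0.3, 0.5]
gripper_width: 91.2
gripper_force: 0.0
```

```bash
python3 - <<'E'
from h import *
f=grab('side'); s=status.state(); print(s['ee_pos'],s['ee_rot'],s['force'])
cv2.imwrite('pics/s2.png',cv2.resize(f['color'][150:280,270:400,::-1],None,fx=4,fy=4,interpolation=cv2.INTER_CUBIC))
E
```

```text
[578.68046227  99.19070668 102.48301048] [-179.95945768    0.18466016 -157.82379705] [ 0.13288532 -0.42003013  0.73919939]
```

View pics/s2.png

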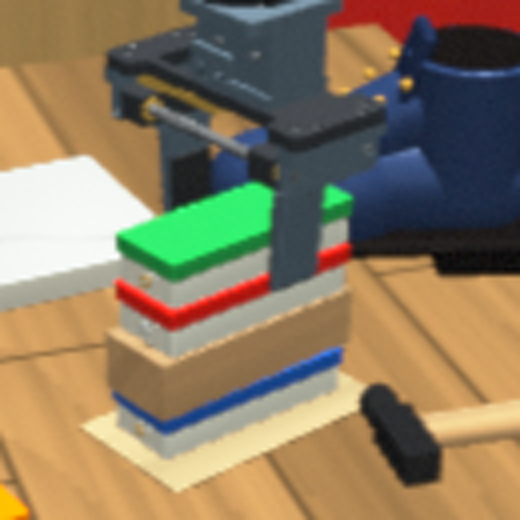

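```bash
python3 - <<'E'
from h import *
f=grab('side'); g=grab('top'); s=status.state(); print(s['ee_pos'])
yaw=np.radians(22);u=np.array([np.cos(yaw),np.sin(yaw),0]);v=np.array([-u[1],u[0],0])
im=f['color'][:,:,::-1].copy();im=cv2.resize(im,None,fx=4,fy=4,interpolation=cv2.INTER_CUBIC)
def d(p,c,F=f): cv2.circle(im,tuple(int(4*(q+.5)) for q in proj(F,p)),4,c,-1)
b=np.array([576.9,99.4,0])
for z in(145,111,77,37,3):
  for sx in(-75,75):
    for sy in(-29,29): d(b+sx*u+sy*v+[0,0,z],(255,0,255))
t=np.array([*s['ee_pos'][:2],0])
for sx in(-16,16): d(t+sx*u-46*v+[0,0,s['ee_pos'][2]-14],(0,255,255))
cv2.imwrite('pics/s3.png',im[600:1120,1080:1600])
m=lid(g,'green'); print(rectpose(g,m,145))
E
```

```text
[578.25066596  99.12499273 102.10636669]
[576.2 123.6 575.7 123.9  -0.6   5.9   2.9]
```

View pics/s3.png

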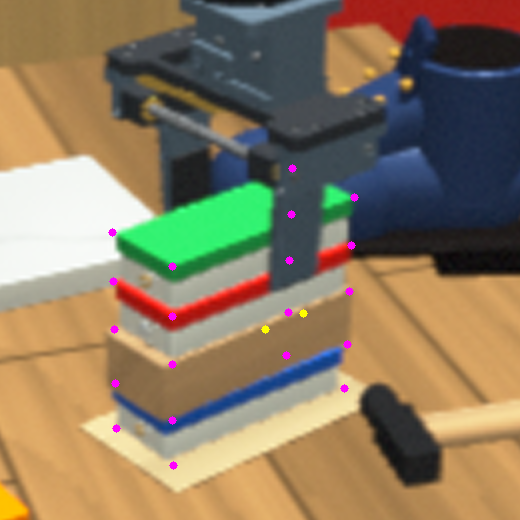

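```bash
python3 - <<'E'
from h import *
print(env.finger_overhang,[a for a in dir(env) if a[0]!='_'])
f=grab('side'); s=status.state(); e=s['ee_pos']; print(e,s['qpos'])
yaw=np.radians(22);u=np.array([np.cos(yaw),np.sin(yaw),0]);v=np.array([-u[1],u[0],0])
for h in (46,59):
  for sx in (-16,16): print(h,sx,proj(f,e-h*v+sx*u+[0,0,-14]))
print('seen',[(270+x/4,150+y/4) for x,y in((270,290),(318,280))])
E
```

```text
14.0 ['Unreachable', 'finger_overhang', 'job_done']
[578.07692274  99.10412594 101.87608202] [ 8.60260796e+00  2.37016803e+01  9.64827937e+01  3.84531040e-03
  5.96973522e+01 -1.03573211e+02]
46 -16 [335.86964452 231.92910394]
46 16 [345.33885233 227.9919805 ]
59 -16 [339.37911758 233.90354834]
59 16 [348.86436644 229.91063312]
seen [(337.5, 222.5), (349.5, 220.0)]
```

```bash
python3 - <<'E'
from h import *
f=grab('side');g=grab('top',"top1.png")
e=np.array([225.2,528.6,200.]);a=np.radians(157-90);y=np.array([np.cos(a),np.sin(a),0]);x=np.array([-y[1],y[0],0])
for k in(-1,1):
  for h in(46,59):
    for sx in(-16,16): print(k,h,sx,proj(f,e+k*h*y+sx*x+[0,0,-14]).round(1))
im=cv2.imread('pics/side0.png')[60:180,110:230]; im=cv2.resize(im,None,fx=4,fy=4,interpolation=cv2.INTER_CUBIC)
b=cv2.resize(g['color'][150:290,250:390,::-1],(480,480),interpolation=cv2.INTER_CUBIC)
cv2.imwrite('pics/s4.png',np.hstack([im,b[:480]]) if 960<=800 else cv2.resize(np.hstack([im,b]),(800,400)))
E
```

```text
-1 46 -16 [170.8 152.2]
-1 46 16 [160.2 151.9]
-1 59 -16 [169.3 153.8]
-1 59 16 [158.6 153.4]
1 46 -16 [181.2 141.9]
1 46 16 [171.  141.6]
1 59 -16 [182.5 140.5]
1 59 16 [172.5 140.2]
```

View pics/s4.png

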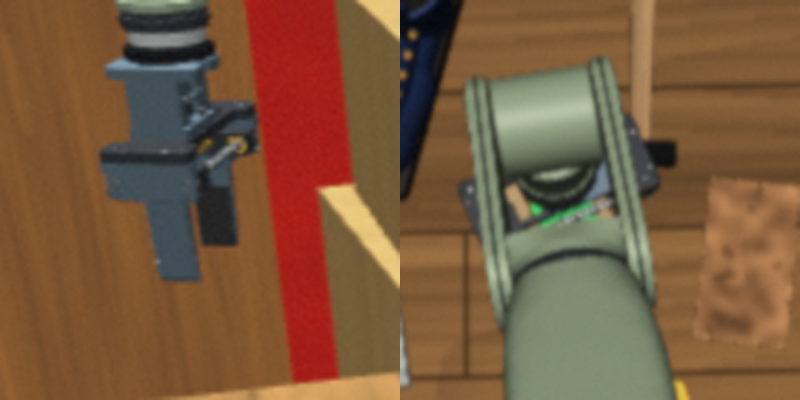

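>>> {"op": "apply_moves", "data": {"increments": [[-1,0,0,-0.003,0,0,0],[-1,0,0,0,0,0,0],[-1,0,0,0,0,0,0],[-1,0,0,0,0,0,0],[-1,0,0,0,0,0,0]], "newtons": 20}}

```text
time_s: 4.32
ee_pos: [577.3, 99.2, 97.8]
ee_rot: [180.0, -0.0, -157.8]
force: [-1.8, 3.6, 4.2]
gripper_width: 60.7
gripper_force: 2.9
```

>>> {"op": "apply_moves", "data": {"increments": [[-1,0,0,0,0,0,0],[-1,0,0,0,0,0,0],[-1,0,0,0.005,0,0,0],[-1,0,0,0.01,0,0,0],[-1,0,0,0.015,0,0,0]]}}

```text
time_s: 4.73
ee_pos: [576.5, 98.4, 127.2]
ee_rot: [180.0, -0.2, -157.8]
force: [-0.8, -0.7, -1.1]
gripper_width: 57.8
gripper_force: 20.0
```

```bash
python3 - <<'E'
from h import *
f=grab('side'); s=status.state(); print(s['ee_pos'],s['ee_rot'],s['force'],s['gripper_width'])
cv2.imwrite('pics/s5.png',cv2.resize(f['color'][150:280,270:400,::-1],None,fx=4,fy=4,interpolation=cv2.INTER_CUBIC))
E
```

```text
[579.0127323   98.84466991 131.21812871] [-179.90476942    0.23287648 -157.8208496 ] [ 1.85324152 -0.32745904  0.64762755] 57.88176232014974
```

View pics/s5.png

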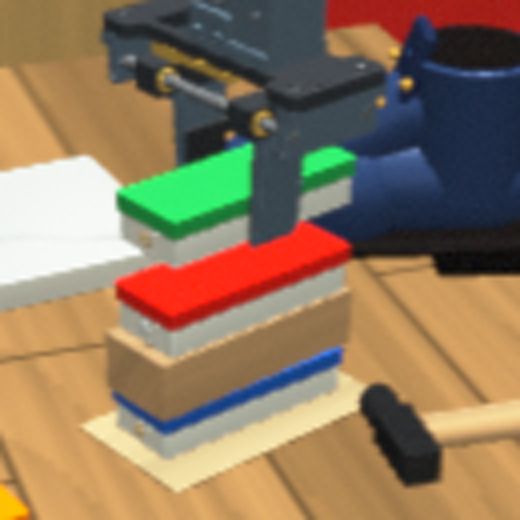

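Only green was lifted, so the fingertips are about 28 mm higher than the reading suggests; the pictures show the same. I'll set green back on red and regrip lower, around red.

>>> {"op": "apply_moves", "data": {"increments": [[-1,0,0,-0.01,0,0,0],[-1,0,0,-0.01,0,0,0],[-1,0,0,-0.006,0,0,0],[-1,0,0,-0.003,0,0,0],[-1,0,0,0,0,0,0]]}}

```text
time_s: 5.2
ee_pos: [575.7, 98.6, 98.0]
ee_rot: [179.9, -0.2, -157.8]
force: [-3.3, -1.3, 4.8]
gripper_width: 57.6
gripper_force: 23.0
```

>>> {"op": "apply_moves", "data": {"increments": [[-1,0,0,0,0,0,0],[-1,0,0,0,0,0,0],[-1,0,0,0,0,0,0]]}}

```text
time_s: 5.45
ee_pos: [575.8, 98.7, 98.0]
ee_rot: [180.0, -0.2, -157.8]
force: [-4.9, -2.0, 3.7]
gripper_width: 58.1
gripper_force: 22.3
```

>>> {"op": "apply_moves", "data": {"increments": [[0.8,0,0,0,0,0,0],[0.8,0,0,0,0,0,0],[0.8,0,0,0,0,0,0],[0.8,0,0,-0.01,0,0,0],[0.8,0,0,-0.01,0,0,0]]}}

```text
time_s: 5.87
ee_pos: [578.1, 99.1, 78.4]
ee_rot: [-180.0, 0.1, -157.8]
force: [-0.5, 1.0, -0.5]
gripper_width: 81.4
gripper_force: 0.0
```

>>> {"op": "apply_moves", "data": {"increments": [[0.8,0,0,-0.008,0,0,0],[0.8,0,0,-0.002,0,0,0],[0.8,0,0,0,0,0,0],[0.8,0,0,0,0,0,0],[0.8,0,0,0,0,0,0]]}}

```text
time_s: 6.28
ee_pos: [577.8, 99.0, 69.0]
ee_rot: [-180.0, 0.0, -157.8]
force: [0.2, 1.7, -0.3]
gripper_width: 82.3
gripper_force: 0.0
```

```bash
python3 - <<'E'
from h import *
f=grab('side'); s=status.state(); print(s['ee_pos'],s['ee_rot'],s['force'],s['gripper_width'])
cv2.imwrite('pics/s6.png',cv2.resize(f['color'][150:280,270:400,::-1],None,fx=4,fy=4,interpolation=cv2.INTER_CUBIC))
E
```

```text
[577.79501642  99.0701107   69.16180613] [-1.79993577e+02  5.29132114e-02 -1.57829150e+02] [0.47470536 0.22611971 0.07699607] 82.29823226764657
```

View pics/s6.png

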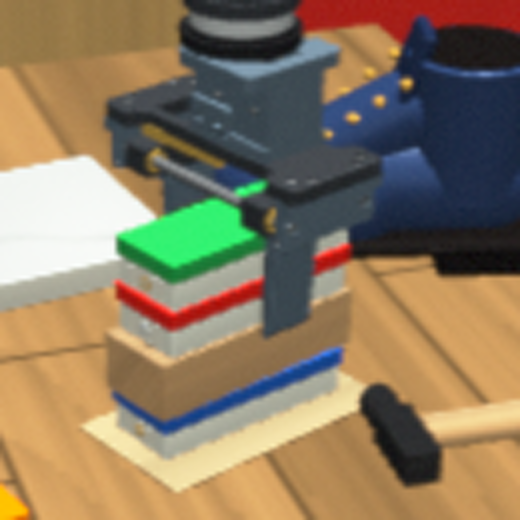

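>>> {"op": "apply_moves", "data": {"increments": [[0.8,0,0,-0.004,0,0,0],[-1,0,0,0,0,0,0],[-1,0,0,0,0,0,0],[-1,0,0,0,0,0,0],[-1,0,0,0,0,0,0]], "newtons": 30}}

```text
time_s: 6.75
ee_pos: [577.1, 99.5, 64.9]
ee_rot: [179.9, -0.0, -157.9]
force: [-0.9, 2.8, 1.9]
gripper_width: 58.2
gripper_force: 2.2
```

>>> {"op": "apply_moves", "data": {"increments": [[-1,0,0,0,0,0,0],[-1,0,0,0,0,0,0],[-1,0,0,0.004,0,0,0],[-1,0,0,0.008,0,0,0],[-1,0,0,0.01,0,0,0]]}}

```text
time_s: 7.17
ee_pos: [576.7, 98.6, 86.5]
ee_rot: [180.0, -0.1, -157.8]
force: [-0.5, -0.9, -3.8]
gripper_width: 58.0
gripper_force: 29.9
```

>>> {"op": "apply_moves", "data": {"increments": [[-1,0,0,0.01,0,0,0],[-1,0,0,0.01,0,0,0],[-1,0,0,0,0,0,0],[-1,0,0,0,0,0,0]]}}

```text
time_s: 7.5
ee_pos: [578.0, 99.0, 107.9]
ee_rot: [-180.0, 0.1, -157.8]
force: [0.6, -0.4, -4.1]
gripper_width: 57.7
gripper_force: 29.9
```

```bash
python3 - <<'E'
from h import *
f=grab('side'); s=status.state(); print(s['ee_pos'],s['ee_rot'],s['force'],s['gripper_width'],s['qpos'])
cv2.imwrite('pics/s7.png',cv2.resize(f['color'][150:280,270:400,::-1],None,fx=4,fy=4,interpolation=cv2.INTER_CUBIC))
E
```

```text
[577.41050225  98.9270093  107.1115895 ] [-1.79995246e+02  2.85211910e-02 -1.57830806e+02] [-0.49658474  0.43300729 -3.0712918 ] 58.038325859521144 [ 8.59597124e+00  2.34074475e+01  9.61169923e+01  2.38232799e-03
  6.04467199e+01 -1.03574396e+02]
```

View pics/s7.png

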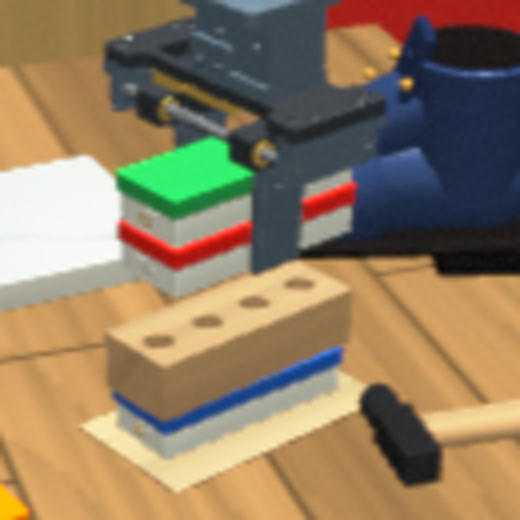

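The pair is lifted and the block is exposed with four holes. Carrying the pair to the cork mat.

>>> {"op": "apply_moves", "data": {"increments": [[-1,-0.0037,-0.0195,0,0,0,-3],[-1,-0.0037,-0.0195,0,0,0,-3],[-1,-0.0037,-0.0195,0,0,0,-3],[-1,-0.0037,-0.0195,0,0,0,-3],[-1,-0.0037,-0.0195,0,0,0,-3]]}}

```text
time_s: 7.97
ee_pos: [558.1, 0.7, 106.1]
ee_rot: [180.0, -0.1, -173.0]
force: [-0.3, -0.0, -3.8]
gripper_width: 57.9
gripper_force: 29.9
```

>>> {"op": "apply_moves", "data": {"increments": [[-1,-0.0037,-0.0195,0,0,0,-3],[-1,-0.0037,-0.0195,0,0,0,-3],[-1,-0.0037,-0.0195,0,0,0,-3],[-1,-0.0037,-0.0195,0,0,0,-3],[-1,-0.0037,-0.0195,0,0,0,-3]]}}

```text
time_s: 8.38
ee_pos: [539.6, -96.8, 106.1]
ee_rot: [180.0, -0.1, 172.0]
force: [0.7, 0.2, -3.8]
gripper_width: 58.0
gripper_force: 29.9
```

>>> {"op": "apply_moves", "data": {"increments": [[-1,0,0,0,0,0,0],[-1,0,0,-0.015,0,0,0],[-1,0,0,-0.02,0,0,0],[-1,0,0,-0.02,0,0,0],[-1,0,0,-0.02,0,0,0]]}}

```text
time_s: 8.8
ee_pos: [540.2, -95.6, 30.7]
ee_rot: [180.0, -0.0, 172.2]
force: [0.1, 1.0, -3.4]
gripper_width: 57.6
gripper_force: 29.9
```

>>> {"op": "apply_moves", "data": {"increments": [[-1,0,0,-0.015,0,0,0],[-1,0,0,-0.01,0,0,0],[-1,0,0,0,0,0,0],[-1,0,0,0,0,0,0],[-1,0,0,0,0,0,0]]}}

```text
time_s: 9.22
ee_pos: [541.3, -96.0, 7.5]
ee_rot: [180.0, 0.1, 172.2]
force: [-0.4, 0.0, -3.9]
gripper_width: 57.8
gripper_force: 29.9
```

>>> {"op": "apply_moves", "data": {"increments": [[-1,0,0,-0.006,0,0,0],[-1,0,0,-0.004,0,0,0],[-1,0,0,-0.002,0,0,0],[-1,0,0,0,0,0,0],[-1,0,0,0,0,0,0]]}}

```text
time_s: 9.63
ee_pos: [540.3, -96.0, -5.3]
ee_rot: [180.0, -0.0, 172.2]
force: [0.0, -0.1, -3.3]
gripper_width: 58.2
gripper_force: 29.9
```

>>> {"op": "apply_moves", "data": {"increments": [[-1,0,0,-0.002,0,0,0],[-1,0,0,-0.001,0,0,0],[-1,0,0,0,0,0,0]]}}

```text
time_s: 9.88
ee_pos: [540.3, -96.0, -8.4]
ee_rot: [180.0, -0.0, 172.2]
force: [0.8, 0.2, -4.1]
gripper_width: 57.3
gripper_force: 29.9
```

>>> {"op": "apply_moves", "data": {"increments": [[-1,0,0,-0.001,0,0,0],[-1,0,0,-0.001,0,0,0],[-1,0,0,0,0,0,0]]}}

```text
time_s: 10.13
ee_pos: [540.5, -96.0, -9.1]
ee_rot: [180.0, 0.0, 172.2]
force: [-2.0, 0.0, 4.2]
gripper_width: 58.3
gripper_force: 29.9
```

>>> {"op": "apply_moves", "data": {"increments": [[0.8,0,0,0,0,0,0],[0.8,0,0,0,0,0,0],[0.8,0,0,0,0,0,0],[0.8,0,0,0.01,0,0,0],[0.8,0,0,0.02,0,0,0]]}}

```text
time_s: 10.55
ee_pos: [538.7, -95.7, 18.6]
ee_rot: [180.0, -0.3, 172.2]
force: [0.7, 0.5, -0.8]
gripper_width: 82.0
gripper_force: 0.0
```

>>> {"op": "apply_moves", "data": {"increments": [[0.8,0,0,0.025,0,0,0],[0.8,0,0,0.025,0,0,0],[0.8,0,0,0.02,0,0,0],[0.8,0,0,0,0,0,0],[0.8,0,0,0,0,0,0]]}}

```text
time_s: 10.97
ee_pos: [541.2, -96.1, 91.3]
ee_rot: [-180.0, 0.2, 172.2]
force: [0.3, -0.2, -0.5]
gripper_width: 82.2
gripper_force: 0.0
```

```bash
python3 - <<'E'
from h import *
for n in('top','side'):
    f=grab(n,n+'2.png')
    for q,z in (('block_center',77),('slab',25),('green_box_center',71),('block_hole0',77)):
        for d in finder.trace(q,n)[:4]:
            if d['score']>.3: print(n,q,round(d['score'],2),d['rect'],rectpose(f,d['pixels'],z))
g=cv2.imread('pics/top2.png')[180:280,260:400]; s=cv2.imread('pics/side2.png')[190:280,280:400]
cv2.imwrite('pics/v8.png',np.vstack([cv2.resize(g,(400,286),interpolation=cv2.INTER_CUBIC),cv2.resize(s,(400,300),interpolation=cv2.INTER_CUBIC)]))
E
```

```text
top block_center 0.88 [290.6, 197.5, 36.0, 59.7] [570.7  98.2 569.5  97.2  22.3 165.8  59.4]
top slab 0.58 [189.2, 223.5, 61.0, 74.3] [494.1 372.5 492.8 371.7   8.3 203.4 184.5]
top block_hole0 0.72 [285.3, 200.0, 42.8, 58.5] [573.3  97.9 572.   98.5  22.1 169.   63.3]
side block_center 0.82 [295.6, 221.9, 36.4, 35.6] [524.   61.5 525.3  53.   70.9 160.9  80.1]
side slab 0.9 [231.4, 190.2, 85.5, 41.2] [492.3 352.3 490.1 343.4 -81.2 223.9 213.7]
side green_box_center 0.9 [305.7, 266.9, 72.4, 28.8] [ 534.6 -117.   530.7 -121.4   -7.8  152.6   98.6]
side block_hole0 0.63 [299.1, 224.6, 30.1, 31.6] [524.3  57.8 524.3  53.   74.1 153.5  81.5]
side block_hole0 0.61 [233.8, 186.2, 84.7, 45.7] [469.  249.9 468.8 241.9 -83.5 214.1 199.1]
side block_hole0 0.49 [351.4, 364.7, 13.0, 47.5] [ 442.4 -427.   441.3 -429.8   64.5   93.5   17.9]
```

View pics/v8.png

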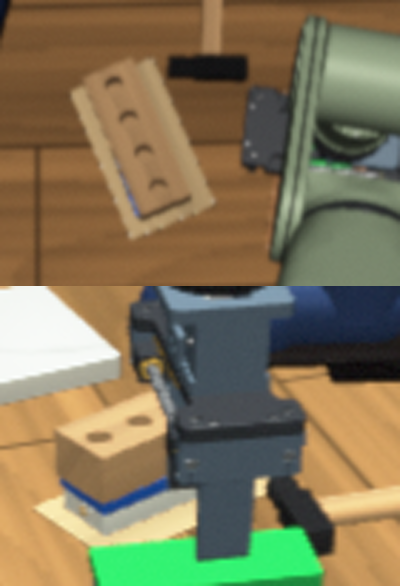

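The block lies on the blue box with its holes running about (299,209) to (315,245) px; blue peeks out on the +y side. Gripping the block next.

>>> {"op": "apply_moves", "data": {"increments": [[1,0.0033,0.0195,0,0,0,3],[1,0.0033,0.0195,0,0,0,3],[1,0.0033,0.0195,0,0,0,3],[1,0.0033,0.0195,0,0,0,3],[1,0.0033,0.0195,0,0,0,3]]}}

```text
time_s: 11.88
ee_pos: [556.9, 2.4, 89.6]
ee_rot: [180.0, -0.0, -172.7]
force: [-0.3, -0.7, 0.2]
gripper_width: 91.2
gripper_force: 0.0
```

>>> {"op": "apply_moves", "data": {"increments": [[1,0.0033,0.0195,0,0,0,3],[1,0.0033,0.0195,0,0,0,3],[1,0.0033,0.0195,0,0,0,3],[1,0.0033,0.0195,0,0,0,3],[1,0.0033,0.0195,0,0,0,3]]}}

```text
time_s: 12.3
ee_pos: [573.4, 100.0, 89.6]
ee_rot: [180.0, -0.0, -157.7]
force: [1.4, 0.6, -0.7]
gripper_width: 91.3
gripper_force: 0.0
```

>>> {"op": "apply_moves", "data": {"increments": [[1,0,0,0,0,0,0],[1,0,0,0,0,0,0]]}}

```text
time_s: 12.47
ee_pos: [573.3, 99.6, 89.5]
ee_rot: [-180.0, -0.0, -157.8]
force: [-1.1, -0.9, -0.7]
gripper_width: 91.1
gripper_force: 0.0
```

```bash
python3 - <<'E'
from h import *
f=grab('side')
class G: pass
t=grab('top'); s=status.state(); print(s['ee_pos'],s['ee_rot'])
for p in [(299.55,208.7),(304.45,220.6),(309.7,232.5),(314.95,244.75)]: print(at_z(t,p,77).round(1))
E
```

```text
[573.07250846  98.35947686  89.56117382] [-1.79991773e+02 -4.87977699e-02 -1.57868638e+02]
[631.7 120.9  77. ]
[594.7 106.6  77. ]
[558.   91.5  77. ]
[520.6  76.4  77. ]
```

>>> {"op": "apply_moves", "data": {"increments": [[1,0.002,0,-0.015,0,0,0],[1,0,0,-0.02,0,0,0],[1,0,0,-0.015,0,0,0],[1,0,0,-0.008,0,0,0],[1,0,0,0,0,0,0]]}}

```text
time_s: 12.98
ee_pos: [573.9, 97.8, 30.0]
ee_rot: [179.9, -0.2, -157.9]
force: [-0.6, 0.4, -0.8]
gripper_width: 91.3
gripper_force: 0.0
```

>>> {"op": "apply_moves", "data": {"increments": [[1,0,0,-0.001,0,0,0],[1,0,0,0,0,0,0],[-1,0,0,0,0,0,0],[-1,0,0,0,0,0,0],[-1,0,0,0,0,0,0]]}}

```text
time_s: 13.4
ee_pos: [575.8, 99.1, 31.5]
ee_rot: [-180.0, 0.1, -157.8]
force: [-0.4, 1.0, 0.4]
gripper_width: 74.2
gripper_force: 0.0
```

>>> {"op": "apply_moves", "data": {"increments": [[-1,0,0,0,0,0,0],[-1,0,0,0,0,0,0],[-1,0,0,0,0,0,0],[-1,0,0,0,0,0,0],[-1,0,0,0,0,0,0]]}}

```text
time_s: 13.82
ee_pos: [575.3, 99.4, 31.0]
ee_rot: [180.0, 0.0, -157.8]
force: [-1.1, 2.4, 2.6]
gripper_width: 58.1
gripper_force: 30.0
```

>>> {"op": "apply_moves", "data": {"increments": [[-1,0,0,0.004,0,0,0],[-1,0,0,0.01,0,0,0],[-1,0,0,0.02,0,0,0],[-1,0,0,0.015,0,0,0],[-1,0,0,0,0,0,0]]}}

```text
time_s: 14.23
ee_pos: [577.8, 99.1, 83.2]
ee_rot: [-179.9, 0.4, -157.8]
force: [1.0, 0.1, -2.5]
gripper_width: 58.0
gripper_force: 30.0
```

>>> {"op": "apply_moves", "data": {"increments": [[-1,-0.01,0.01,0,0,0,-1],[-1,-0.01,0.02,0,0,0,-1],[-1,-0.008,0.025,0,0,0,-1],[-1,-0.007,0.025,0,0,0,-1],[-1,-0.006,0.025,0,0,0,-1]]}}

```text
time_s: 14.65
ee_pos: [533.3, 204.4, 79.1]
ee_rot: [-180.0, -0.1, -162.9]
force: [0.3, 0.1, -2.9]
gripper_width: 57.8
gripper_force: 30.0
```

>>> {"op": "apply_moves", "data": {"increments": [[-1,-0.006,0.025,0,0,0,-1],[-1,-0.006,0.025,0,0,0,-1],[-1,-0.006,0.025,0,0,0,-1],[-1,-0.006,0.025,0,0,0,-1],[-1,-0.006,0.025,0,0,0,-1]]}}

```text
time_s: 15.07
ee_pos: [503.6, 329.7, 78.9]
ee_rot: [-180.0, -0.1, -167.9]
force: [0.4, -0.5, -2.5]
gripper_width: 58.1
gripper_force: 30.0
```

>>> {"op": "apply_moves", "data": {"increments": [[-1,-0.005,0.022,0,0,0,-2],[-1,-0.005,0.021,0,0,0,-2],[-1,0,0,0,0,0,0],[-1,0,0,0,0,0,0]]}}

```text
time_s: 15.4
ee_pos: [493.7, 372.4, 78.8]
ee_rot: [-179.9, -0.1, -171.7]
force: [0.4, -0.5, -2.9]
gripper_width: 57.9
gripper_force: 30.0
```

```bash
python3 - <<'E'
from h import *
for n in('top','side'):
    f=grab(n,n+'3.png')
    for d in finder.trace('slab',n)[:2]:
        if d['score']>.3: print(n,round(d['score'],2),d['rect'],rectpose(f,d['pixels'],25))
    m=lid(f,'blue'); m[:196]=0; m[265:]=0; m[:,:285]=0; m[:,370:]=0
    print(n,'blue',rectpose(f,m,37))
s=status.state(); print(s['ee_pos'],s['ee_rot'],s['force'])
E
```

```text
top 0.77 [219.1, 222.6, 34.0, 66.6] [506.2 307.  505.  305.9  15.3 206.9  74.8]
top blue [573.2  98.2 572.6  98.   19.8 147.   53.8]
side 0.7 [236.1, 189.3, 81.1, 43.9] [492.7 348.4 490.1 340.7 -82.6 224.7 214.2]
side blue [571.5  90.1 568.7  87.3  19.9 157.1  68.8]
[494.46671706 370.86954077  79.44787649] [-1.79962524e+02 -3.99233587e-02 -1.71872710e+02] [-0.33068841  0.47468893 -2.2816688 ]
```

>>> {"op": "apply_moves", "data": {"increments": [[-1,0,0,-0.015,0,0,0],[-1,0,0,-0.02,0,0,0],[-1,0,0,-0.015,0,0,0],[-1,0,0,-0.005,0,0,0],[-1,0,0,0,0,0,0]]}}

```text
time_s: 16.02
ee_pos: [493.7, 370.6, 23.4]
ee_rot: [-179.9, -0.2, -171.9]
force: [0.1, 0.1, -3.6]
gripper_width: 58.3
gripper_force: 30.0
```

>>> {"op": "apply_moves", "data": {"increments": [[-1,0,0,-0.002,0,0,0],[-1,0,0,-0.001,0,0,0],[-1,0,0,0,0,0,0],[-1,0,0,0,0,0,0]]}}

```text
time_s: 16.35
ee_pos: [494.9, 372.3, 22.6]
ee_rot: [180.0, 0.1, -171.8]
force: [0.1, 0.5, -4.2]
gripper_width: 57.5
gripper_force: 30.0
```

>>> {"op": "apply_moves", "data": {"increments": [[-1,0,0,-0.001,0,0,0],[-1,0,0,-0.001,0,0,0],[-1,0,0,0,0,0,0]]}}

```text
time_s: 16.6
ee_pos: [494.3, 372.0, 19.8]
ee_rot: [180.0, -0.0, -171.8]
force: [-0.0, -0.8, -2.9]
gripper_width: 57.5
gripper_force: 30.0
```

>>> {"op": "apply_moves", "data": {"increments": [[-1,0,0,-0.001,0,0,0],[-1,0,0,0,0,0,0],[-1,0,0,0,0,0,0]]}}

```text
time_s: 16.85
ee_pos: [494.6, 372.2, 19.0]
ee_rot: [180.0, 0.0, -171.8]
force: [-0.3, -0.1, -0.8]
gripper_width: 57.8
gripper_force: 30.0
```

>>> {"op": "apply_moves", "data": {"increments": [[-1,0,0,-0.001,0,0,0],[-1,0,0,0,0,0,0],[-1,0,0,0,0,0,0]]}}

```text
time_s: 17.1
ee_pos: [494.6, 372.1, 19.0]
ee_rot: [180.0, 0.0, -171.8]
force: [-1.9, -0.1, 4.7]
gripper_width: 58.0
gripper_force: 30.0
```

>>> {"op": "apply_moves", "data": {"increments": [[1,0,0,0,0,0,0],[1,0,0,0,0,0,0],[1,0,0,0,0,0,0],[1,0,0,0,0,0,0],[1,0,0,0.02,0,0,0]]}}

```text
time_s: 17.52
ee_pos: [492.0, 370.3, 34.3]
ee_rot: [-179.8, -0.4, -171.8]
force: [-1.3, 0.2, -0.5]
gripper_width: 88.4
gripper_force: 0.0
```

>>> {"op": "apply_moves", "data": {"increments": [[1,0,0,0.02,0,0,0],[1,0,0,0.03,0,0,0],[1,0,-0.015,0,0,0,0],[1,0.002,-0.023,0,0,0,-1],[1,0.002,-0.025,0,0,0,-1]]}}

```text
time_s: 17.93
ee_pos: [498.6, 309.0, 88.2]
ee_rot: [180.0, 0.1, -173.8]
force: [-0.6, -0.2, -0.5]
gripper_width: 91.1
gripper_force: 0.0
```

>>> {"op": "apply_moves", "data": {"increments": [[1,0.003,-0.027,0,0,0,-1],[1,0.003,-0.027,0,0,0,-1],[1,0.003,-0.027,0,0,0,-1],[1,0.003,-0.027,0,0,0,-1],[1,0.003,-0.027,0,0,0,-1]]}}

```text
time_s: 18.35
ee_pos: [513.2, 172.5, 87.5]
ee_rot: [180.0, -0.0, -178.9]
force: [1.2, -0.8, 0.6]
gripper_width: 91.3
gripper_force: 0.0
```

>>> {"op": "apply_moves", "data": {"increments": [[1,0.003,-0.027,0,0,0,-1],[1,0.003,-0.027,0,0,0,-1],[1,0.003,-0.027,0,0,0,-1],[1,0.003,-0.027,0,0,0,-1],[1,0.003,-0.027,0,0,0,-1]]}}

```text
time_s: 18.77
ee_pos: [528.2, 37.5, 87.6]
ee_rot: [180.0, 0.0, 176.1]
force: [-1.4, 0.0, 0.5]
gripper_width: 91.4
gripper_force: 0.0
```

>>> {"op": "apply_moves", "data": {"increments": [[1,0.003,-0.027,0,0,0,-1],[1,0.003,-0.027,0,0,0,-1],[1,0.003,-0.027,0,0,0,-1],[1,0.003,-0.027,0,0,0,-1],[1,0,0,0,0,0,0]]}}

```text
time_s: 19.18
ee_pos: [541.0, -73.2, 87.6]
ee_rot: [-179.9, 0.1, 171.9]
force: [0.1, -0.8, 0.1]
gripper_width: 91.2
gripper_force: 0.0
```

```bash
python3 - <<'E'
from h import *
f=grab('top','top4.png')
for q,z in (('slab',25),('block_center',65)):
    for d in finder.trace(q,'top')[:2]:
        if d['score']>.3: print(q,round(d['score'],2),d['rect'],rectpose(f,d['pixels'],z))
m=lid(f,'blue'); m[:196]=0; m[265:]=0; m[:,:285]=0; m[:,370:]=0
print('blue',rectpose(f,m,37))
s=status.state(); print(s['ee_pos'],s['ee_rot'],s['qpos'][5])
E
```

```text
slab 0.59 [188.2, 224.0, 64.1, 72.7] [494.8 371.3 490.9 368.9   8.4 205.4 182. ]
block_center 0.62 [203.4, 229.2, 30.3, 55.6] [491.9 368.1 490.8 367.1   8.3 164.   67.7]
blue [573.2  98.2 572.6  98.   19.8 147.   53.8]
[540.03027626 -68.90336009  87.49193167] [ 1.79967893e+02 -3.77428214e-02  1.72127554e+02] -90.6510053144718
```

>>> {"op": "apply_moves", "data": {"increments": [[1,0,-0.027,0,0,0,0],[1,0,0,-0.02,0,0,0],[1,0,0,-0.025,0,0,0],[1,0,0,-0.025,0,0,0],[1,0,0,-0.018,0,0,0]]}}

```text
time_s: 19.75
ee_pos: [539.3, -94.5, -1.9]
ee_rot: [180.0, -0.1, 172.3]
force: [0.1, 0.5, -0.0]
gripper_width: 91.4
gripper_force: 0.0
```

>>> {"op": "apply_moves", "data": {"increments": [[1,0,0,-0.007,0,0,0],[1,0,0,0,0,0,0],[1,0,0,0,0,0,0],[-1,0,0,0,0,0,0],[-1,0,0,0,0,0,0]]}}

```text
time_s: 20.17
ee_pos: [541.1, -95.8, -6.3]
ee_rot: [180.0, 0.1, 172.2]
force: [-0.2, -0.4, -0.5]
gripper_width: 80.7
gripper_force: 0.0
```

>>> {"op": "apply_moves", "data": {"increments": [[-1,0,0,0,0,0,0],[-1,0,0,0,0,0,0],[-1,0,0,0,0,0,0],[-1,0,0,0,0,0,0],[-1,0,0,0,0,0,0]]}}

```text
time_s: 20.58
ee_pos: [540.5, -96.1, -6.9]
ee_rot: [180.0, 0.0, 172.2]
force: [-0.1, 0.2, 2.6]
gripper_width: 58.2
gripper_force: 30.0
```

>>> {"op": "apply_moves", "data": {"increments": [[-1,0,0,0,0,0,0],[-1,0,0,0.005,0,0,0],[-1,0,0,0.015,0,0,0],[-1,0,0,0.02,0,0,0],[-1,0,0,0.02,0,0,0]]}}

```text
time_s: 21.0
ee_pos: [539.1, -95.8, 52.4]
ee_rot: [180.0, -0.2, 172.2]
force: [-0.3, 0.1, -4.6]
gripper_width: 57.8
gripper_force: 30.0
```

>>> {"op": "apply_moves", "data": {"increments": [[-1,0,0,0.015,0,0,0],[-1,0,0,0,0,0,0],[-1,0,0,0,0,0,0]]}}

```text
time_s: 21.25
ee_pos: [540.3, -96.0, 67.8]
ee_rot: [180.0, 0.0, 172.2]
force: [0.2, -0.7, -3.8]
gripper_width: 57.9
gripper_force: 30.0
```

```bash
python3 - <<'E'
from h import *
f=grab('side','side5.png')
s=status.state(); print(s['ee_pos'],s['ee_rot'],s['force'])
cv2.imwrite('pics/v9.png',cv2.resize(f['color'][170:320,260:410,::-1],None,fx=3.5,fy=3.5,interpolation=cv2.INTER_CUBIC))
E
```

```text
[539.49160606 -95.84472476  66.86912558] [ 1.79989329e+02 -1.04907513e-01  1.72172296e+02] [ 0.07726791  0.07465013 -4.29677076]
```

View pics/v9.png

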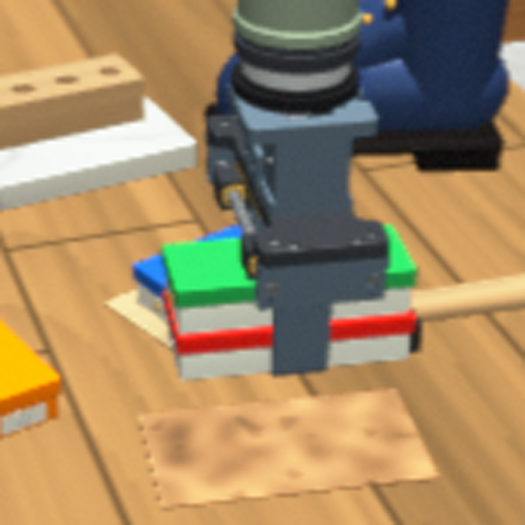

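>>> {"op": "apply_moves", "data": {"increments": [[-1,0.0034,0.0194,0,0,0,2.76],[-1,0.0034,0.0194,0,0,0,2.76],[-1,0.0034,0.0194,0,0,0,2.76],[-1,0.0034,0.0194,0,0,0,2.76],[-1,0.0034,0.0194,0,0,0,2.76]]}}

```text
time_s: 21.72
ee_pos: [556.0, 1.9, 65.7]
ee_rot: [180.0, -0.2, -173.9]
force: [0.3, -0.1, -3.2]
gripper_width: 58.1
gripper_force: 30.0
```

>>> {"op": "apply_moves", "data": {"increments": [[-1,0.0034,0.0194,0,0,0,2.76],[-1,0.0034,0.0194,0,0,0,2.76],[-1,0.0034,0.0194,0,0,0,2.76],[-1,0.0034,0.0194,0,0,0,2.76],[-1,0.0034,0.0194,0,0,0,2.76]]}}

```text
time_s: 22.13
ee_pos: [573.0, 98.7, 65.6]
ee_rot: [180.0, -0.2, -160.1]
force: [0.5, -0.8, -3.9]
gripper_width: 58.0
gripper_force: 30.0
```

>>> {"op": "apply_moves", "data": {"increments": [[-1,0,0,0,0,0,0],[-1,0,0,-0.01,0,0,0],[-1,0,0,-0.015,0,0,0],[-1,0,0,-0.008,0,0,0],[-1,0,0,0,0,0,0]]}}

```text
time_s: 22.55
ee_pos: [571.6, 96.8, 31.4]
ee_rot: [179.9, -0.4, -160.3]
force: [-0.8, -0.3, -4.2]
gripper_width: 57.8
gripper_force: 30.0
```

>>> {"op": "apply_moves", "data": {"increments": [[-1,0,0,0,0,0,0],[-1,0,0,0,0,0,0],[-1,0,0,0,0,0,0]]}}

```text
time_s: 22.8
ee_pos: [574.9, 97.7, 35.3]
ee_rot: [-180.0, 0.1, -160.3]
force: [0.1, 0.6, -3.0]
gripper_width: 58.0
gripper_force: 30.0
```

>>> {"op": "apply_moves", "data": {"increments": [[-1,0,0,-0.003,0,0,0],[-1,0,0,-0.002,0,0,0],[-1,0,0,0,0,0,0],[-1,0,0,0,0,0,0],[-1,0,0,0,0,0,0]]}}

```text
time_s: 23.22
ee_pos: [574.4, 98.0, 29.8]
ee_rot: [180.0, 0.0, -160.2]
force: [-0.7, -0.8, -4.6]
gripper_width: 57.8
gripper_force: 30.0
```

>>> {"op": "apply_moves", "data": {"increments": [[-1,0,0,-0.001,0,0,0],[-1,0,0,-0.001,0,0,0],[-1,0,0,0,0,0,0],[-1,0,0,0,0,0,0]]}}

```text
time_s: 23.55
ee_pos: [574.3, 98.0, 27.7]
ee_rot: [180.0, -0.0, -160.2]
force: [-0.1, 0.7, -4.2]
gripper_width: 58.2
gripper_force: 30.0
```

>>> {"op": "apply_moves", "data": {"increments": [[-1,0,0,-0.001,0,0,0],[-1,0,0,0,0,0,0],[-1,0,0,0,0,0,0]]}}

```text
time_s: 23.8
ee_pos: [574.7, 98.0, 27.1]
ee_rot: [-180.0, 0.0, -160.2]
force: [1.1, -0.2, -1.6]
gripper_width: 57.7
gripper_force: 30.0
```

>>> {"op": "apply_moves", "data": {"increments": [[-1,0,0,-0.001,0,0,0],[-1,0,0,0,0,0,0],[0.8,0,0,0,0,0,0],[0.8,0,0,0,0,0,0],[0.8,0,0,0,0,0,0]]}}

```text
time_s: 24.22
ee_pos: [574.7, 98.0, 25.9]
ee_rot: [-180.0, 0.0, -160.2]
force: [-0.3, 0.5, -0.2]
gripper_width: 75.0
gripper_force: 0.0
```

>>> {"op": "apply_moves", "data": {"increments": [[0.8,0,0,0,0,0,0],[0.8,0,0,0.015,0,0,0],[0.8,0,0,0.025,0,0,0],[0.8,0,0,0.025,0,0,0],[0.8,0,0,0.025,0,0,0]]}}

```text
time_s: 24.63
ee_pos: [574.1, 98.0, 116.4]
ee_rot: [180.0, -0.1, -160.2]
force: [0.4, 0.8, 0.5]
gripper_width: 81.8
gripper_force: 0.0
```

>>> {"op": "apply_moves", "data": {"increments": [[0.8,-0.01,-0.025,0.01,0,0,0],[0.8,-0.01,-0.025,0,0,0,0],[0.8,-0.01,-0.025,0,0,0,0],[0.8,-0.01,-0.025,0,0,0,0],[0.8,-0.01,-0.025,0,0,0,0]]}}

```text
time_s: 25.05
ee_pos: [523.8, -28.0, 125.8]
ee_rot: [-180.0, 0.0, -160.2]
force: [0.3, -0.4, 0.2]
gripper_width: 82.2
gripper_force: 0.0
```

>>> {"op": "apply_moves", "data": {"increments": [[0.8,0,-0.025,0,0,0,0],[0.8,0,-0.025,0,0,0,0],[0.8,0,0,0,0,0,0],[0.8,0,0,0,0,0,0]]}}

```text
time_s: 25.38
ee_pos: [524.3, -77.9, 125.7]
ee_rot: [180.0, 0.0, -160.4]
force: [0.9, 0.1, 0.2]
gripper_width: 82.1
gripper_force: 0.0
```

```bash
cat > look.py <<'E'
from h import *
import sys
k=sys.argv[1]
T=grab('top','top%s.png'%k)
D=[d for d in finder.trace('punch0_center','top') if d['score']>.2]
for d in D: print('top',round(d['score'],2),d['rect'])
S=grab('side','side%s.png'%k)
for d in finder.trace('punch0_center','side'):
    if d['score']>.2: print('side',round(d['score'],2),d['rect'])
m=lid(T,'green'); m[265:]=0; print('green',rectpose(T,m,105)); 
m=lid(T,'blue'); m[:196]=0; m[265:]=0; m[:,:285]=0; m[:,370:]=0; print('blue px',m.sum())
# brass noses
for n,f in(('top',T),('side',S)):
    hsv=cv2.cvtColor(f['color'],cv2.COLOR_RGB2HSV); H,Sa,V=[hsv[...,i].astype(int) for i in range(3)]
    m=((H>10)&(H<28)&(Sa>130)&(V>110)).astype(np.uint8)
    if n=='top': m[:225]=0;m[282:]=0;m[:,:432]=0;m[:,490:]=0
    else: m[:320]=0;m[425:]=0;m[:,:325]=0;m[:,:][:,430:]=0
    nn,l,st,c=cv2.connectedComponentsWithStats(m)
    print(n,[(st[i].tolist(),c[i].round(1).tolist()) for i in range(1,nn) if st[i,4]>3])
E
python3 look.py 6; python3 - <<'E'
import cv2,numpy as np
a=cv2.imread('pics/top6.png')[222:286,428:492];b=cv2.imread('pics/side6.png')[320:430,320:430]
cv2.imwrite('pics/v10.png',np.hstack([cv2.resize(a,(400,400),interpolation=cv2.INTER_CUBIC),cv2.resize(b,(400,400),interpolation=cv2.INTER_CUBIC)]))
E
```

```text
top 0.57 [446.2, 231.1, 8.3, 11.6]
side 0.88 [381.8, 326.8, 14.9, 41.0]
green [573.   97.1 573.   96.8  19.4 145.2  53.3]
blue px 0
top [([452, 225, 12, 1, 12], [457.5, 225.0]), ([475, 227, 15, 50, 184], [487.0, 252.5]), ([432, 229, 4, 37, 85], [432.9, 242.2]), ([454, 231, 3, 3, 8], [454.9, 231.9]), ([481, 263, 3, 3, 9], [482.0, 264.0]), ([432, 275, 10, 3, 19], [435.8, 276.5]), ([432, 279, 44, 3, 101], [451.2, 280.2]), ([484, 279, 6, 3, 16], [486.8, 280.1])]
side [([325, 320, 105, 105, 4673], [385.0, 348.4]), ([351, 365, 10, 13, 90], [355.9, 371.8]), ([325, 379, 11, 46, 266], [328.3, 409.1])]
```

View pics/v10.png

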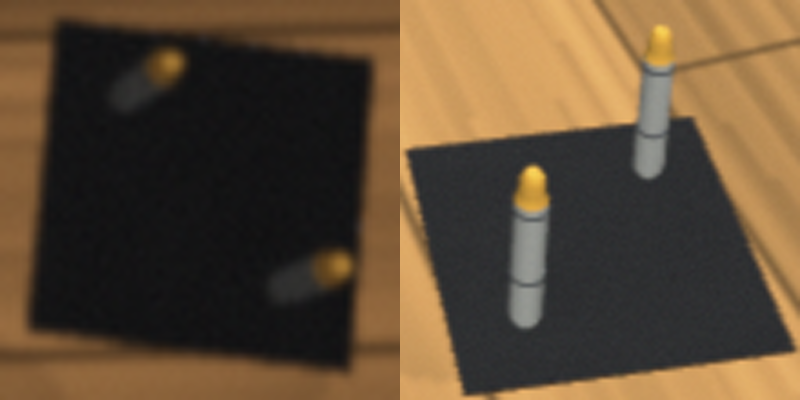

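Two punches stand on the mat: nose tips at top px (455,232) and (482,264), side feet at (388,369) and (354,410). The restacked boxes are aligned, with no blue showing.

```bash
python3 - <<'E'
from h import *
from scipy.optimize import least_squares
T=grab('top');S=grab('side')
cd=np.array([204-500,-959+370.]);cd/=np.linalg.norm(cd)
for name,tn,tb,sn,sf in(('A',(454.9,231.9),None,(391.5,327.8),(388.2,369)),('B',(481.8,264.2),None,(356.3,366.2),(354.4,410))):
    def r(p):
        return np.r_[proj(T,[*p,89])-tn,(proj(S,[*p,98])-sn),(proj(S,[*(p+7*cd),3])-sf)]
    q=least_squares(r,[500,-370.]); print(name,q.x.round(1),q.fun.round(1), at_z(T,tn,89).round(1), at_z(S,sn,98).round(1), (at_z(S,sf,3)[:2]-7*cd).round(1))
s=status.state(); print(s['ee_pos'],s['ee_rot'],s['qpos'])
E
```

```text
A [ 549.4 -335.2] [-0.6 -0.4  0.2  0.3 -0.4  0.4] [ 548.1 -336.8   89. ] [ 549.4 -334.3   98. ] [ 550.6 -334.6]
B [ 452.4 -406.1] [-0.8 -0.5  0.3  0.5 -0.5  0.2] [ 450.9 -408.2   89. ] [ 452.4 -404.9   98. ] [ 453.3 -406. ]
[524.44151818 -76.12590994 125.71194215] [ 1.79984177e+02 -6.16654621e-03 -1.60150274e+02] [-9.50969309e+00  1.77752995e+01  1.02052318e+02  1.24098784e-02
  6.01855158e+01 -1.19365590e+02]
```

>>> {"op": "apply_moves", "data": {"increments": [[1,0.0025,-0.0257,0,0,0,-2],[1,0.0025,-0.0257,0,0,0,-2],[1,0.0025,-0.0257,0,0,0,-2],[1,0.0025,-0.0257,0,0,0,-2],[1,0.0025,-0.0257,0,0,0,-2]]}}

```text
time_s: 26.1
ee_pos: [537.2, -205.9, 125.8]
ee_rot: [180.0, 0.0, -170.3]
force: [0.1, -0.9, 0.6]
gripper_width: 91.3
gripper_force: 0.0
```

>>> {"op": "apply_moves", "data": {"increments": [[1,0.0025,-0.0257,0,0,0,-2],[1,0.0025,-0.0257,0,0,0,-2],[1,0.0025,-0.0257,0,0,0,-2],[1,0.0025,-0.0257,0,0,0,-2],[1,0.0025,-0.0257,0,0,0,-2]]}}

```text
time_s: 26.52
ee_pos: [549.8, -334.5, 125.6]
ee_rot: [180.0, -0.0, 179.7]
force: [0.8, 0.3, -0.8]
gripper_width: 91.1
gripper_force: 0.0
```

>>> {"op": "apply_moves", "data": {"increments": [[1,0,0,0,0,0,0],[1,0,0,0,0,0,0],[1,0,0,0,0,0,0],[1,0,0,0,0,0,0]]}}

```text
time_s: 26.85
ee_pos: [549.4, -332.5, 125.7]
ee_rot: [180.0, -0.0, 179.9]
force: [-0.3, 0.6, -0.5]
gripper_width: 91.3
gripper_force: 0.0
```

>>> {"op": "apply_moves", "data": {"increments": [[1,0,-0.0025,-0.015,0,0,0],[1,0,0,-0.02,0,0,0],[1,0,0,-0.02,0,0,0],[1,0,0,-0.02,0,0,0],[1,0,0,-0.02,0,0,0]]}}

```text
time_s: 27.27
ee_pos: [549.6, -335.1, 30.3]
ee_rot: [180.0, 0.0, 179.9]
force: [0.4, 0.4, -0.6]
gripper_width: 91.0
gripper_force: 0.0
```

>>> {"op": "apply_moves", "data": {"increments": [[1,0,0,-0.008,0,0,0],[1,0,0,0,0,0,0],[1,0,0,0,0,0,0],[1,0,0,0,0,0,0]]}}

```text
time_s: 27.6
ee_pos: [550.4, -336.7, 24.3]
ee_rot: [-179.9, 0.1, 179.8]
force: [-0.1, -0.5, 0.2]
gripper_width: 91.5
gripper_force: 0.0
```

>>> {"op": "apply_moves", "data": {"increments": [[-1,0,0,0,0,0,0],[-1,0,0,0,0,0,0],[-1,0,0,0,0,0,0],[-1,0,0,0,0,0,0],[-1,0,0,0,0,0,0]], "newtons": 15}}

```text
time_s: 28.02
ee_pos: [549.5, -336.6, 23.1]
ee_rot: [-180.0, 0.0, 179.8]
force: [-1.3, -0.1, 0.0]
gripper_width: 60.9
gripper_force: 0.0
```

>>> {"op": "apply_moves", "data": {"increments": [[-1,0,0,0,0,0,0],[-1,0,0,0,0,0,0],[-1,0,0,0,0,0,0],[-1,0,0,0,0,0,0],[-1,0,0,0,0,0,0]]}}

```text
time_s: 28.43
ee_pos: [549.4, -336.5, 22.7]
ee_rot: [180.0, -0.0, 179.8]
force: [-1.1, 0.4, -0.5]
gripper_width: 27.4
gripper_force: 0.0
```

>>> {"op": "apply_moves", "data": {"increments": [[-1,0,0,0,0,0,0],[-1,0,0,0,0,0,0],[-1,0,0,0,0,0,0]]}}

```text
time_s: 28.68
ee_pos: [549.4, -336.5, 22.7]
ee_rot: [180.0, -0.0, 179.8]
force: [0.5, -0.5, -0.2]
gripper_width: 15.7
gripper_force: 15.0
```

>>> {"op": "apply_moves", "data": {"increments": [[-1,0,0,0.008,0,0,0],[-1,0,0,0.02,0,0,0],[-1,0,0,0.03,0,0,0],[-1,0,0,0.03,0,0,0],[-1,0,0,0.03,0,0,0]]}}

```text
time_s: 29.1
ee_pos: [549.1, -336.3, 142.2]
ee_rot: [180.0, -0.0, 179.8]
force: [-0.1, -1.0, -1.6]
gripper_width: 15.5
gripper_force: 15.0
```

```bash
cat > holes.py <<'E'
from h import *
def holes(n,f,c):
    g=f['color'].astype(np.float32).sum(2)/3; u,v=proj(f,[*c,65]); 
    x0,x1,y0,y1=int(u)-45,int(u)+45,int(v)-45,int(v)+45
    K=8; big=cv2.resize(g[y0:y1,x0:x1],None,fx=K,fy=K,interpolation=cv2.INTER_CUBIC)
    # local darkness vs surrounding, only near predicted holes
    out=[]
    for s in(-60,-20,20,60):
        a=np.radians(8.2); p=proj(f,[c[0]+s*np.cos(a),c[1]+s*np.sin(a),65])
        r=np.array([abs(proj(f,[c[0]+s*np.cos(a)+dx,c[1]+s*np.sin(a)+dy,65])-p) for dx,dy in((14,0),(0,14))]).max(0)
        bx=(p-[x0,y0]+.5)*K-.5; rx=r*K
        X,Y=np.meshgrid(np.arange(big.shape[1]),np.arange(big.shape[0]))
        w=((X-bx[0])/rx[0])**2+((Y-bx[1])/rx[1])**2<1
        t=np.median(big[w])
        thr=(big[w].max()+big[w].min())/2
        m=w&(big<thr); q=np.array([X[m].mean(),Y[m].mean()]); q=(q+.5)/K-.5+[x0,y0]
        out.append(at_z(f,q,65)[:2])
    return np.array(out)
if __name__=='__main__':
    for n in('top','side'):
        f=grab(n,n+'7.png')
        h=holes(n,f,(494.5,372)); h=holes(n,f,h.mean(0)); d=h[3]-h[0]
        print(n,h.round(1).tolist(),h.mean(0).round(1),np.degrees(np.arctan2(d[1],d[0])).round(1),np.linalg.norm(d).round(1))
        for d in finder.trace('slab',n)[:1]: print(d['rect'],rectpose(f,d['pixels'],25))
    s=status.state(); print(s['ee_pos'],s['gripper_width'],s['force'])
    g=cv2.imread('pics/top7.png')[215:305,175:265]; s=cv2.imread('pics/side7.png')[160:235,225:325]
    cv2.imwrite('pics/v11.png',np.hstack([cv2.resize(g,(400,400),interpolation=cv2.INTER_CUBIC),cv2.resize(s,(400,300),interpolation=cv2.INTER_CUBIC).repeat(1,0) if 0 else cv2.copyMakeBorder(cv2.resize(s,(400,300),interpolation=cv2.INTER_CUBIC),0,100,0,0,cv2.BORDER_CONSTANT)]))
E
python3 holes.py
```

```text
top [[437.6, 365.5], [476.8, 371.0], [516.6, 376.6], [555.8, 382.4]] [496.7 373.8] 8.1 119.4
[188.9, 223.2, 63.9, 73.4] [495.4 371.5 492.3 369.5   9.  204.6 185.4]
side [[434.3, 359.3], [473.6, 365.3], [513.1, 371.6], [553.1, 378.0]] [493.5 368.5] 8.9 120.3
[234.0, 199.2, 82.3, 30.3] [493.3 347.9 483.9 304.  -83.4 210.9 208.1]
[ 549.51359683 -336.58703466  141.77236087] 16.001088281107908 [ 0.07702615  1.0635846  -1.30594198]
```

>>> {"op": "apply_moves", "data": {"increments": [[-1,-0.004,0.01,0,0,0,0],[-1,-0.006,0.02,0,0,0,0],[-1,-0.0075,0.025,0,0,0,0],[-1,-0.0075,0.025,0,0,0,0],[-1,-0.0075,0.025,0,0,0,0]]}}

```text
time_s: 29.72
ee_pos: [514.7, -229.3, 138.6]
ee_rot: [179.9, -0.2, 179.7]
force: [0.6, -0.4, -1.4]
gripper_width: 15.7
gripper_force: 15.0
```

>>> {"op": "apply_moves", "data": {"increments": [[-1,-0.0075,0.025,0,0,0,0],[-1,-0.0075,0.025,0,0,0,0],[-1,-0.0075,0.025,0,0,0,0],[-1,-0.0075,0.025,0,0,0,0],[-1,-0.0075,0.025,0,0,0,0]]}}

```text
time_s: 30.13
ee_pos: [476.9, -104.5, 139.0]
ee_rot: [179.9, -0.2, 179.8]
force: [-0.6, 0.2, -0.9]
gripper_width: 16.2
gripper_force: 15.0
```

>>> {"op": "apply_moves", "data": {"increments": [[-1,-0.0075,0.025,0,0,0,0],[-1,-0.0075,0.025,0,0,0,0],[-1,-0.0075,0.025,0,0,0,0],[-1,-0.0075,0.026,0,0,0,0],[-1,0.004,0.025,0,0,0,0.7]]}}

```text
time_s: 30.55
ee_pos: [448.7, 21.0, 139.0]
ee_rot: [180.0, -0.4, -179.5]
force: [0.9, -0.4, -1.7]
gripper_width: 15.9
gripper_force: 15.0
```

>>> {"op": "apply_moves", "data": {"increments": [[-1,0.0045,0.025,0,0,0,0.7],[-1,0.0045,0.025,0,0,0,0.7],[-1,0.0045,0.025,0,0,0,0.7],[-1,0.0045,0.025,0,0,0,0.7],[-1,0.0045,0.025,0,0,0,0.7]]}}

```text
time_s: 30.97
ee_pos: [473.8, 145.6, 139.0]
ee_rot: [-180.0, -0.2, -176.0]
force: [0.1, -0.5, -1.6]
gripper_width: 15.7
gripper_force: 15.0
```

>>> {"op": "apply_moves", "data": {"increments": [[-1,0.0045,0.025,0,0,0,0.7],[-1,0.0045,0.025,0,0,0,0.7],[-1,0.0045,0.025,0,0,0,0.7],[-1,0.0045,0.025,0,0,0,0.7],[-1,0.0045,0.025,0,0,0,0.7]]}}

```text
time_s: 31.38
ee_pos: [496.3, 270.2, 138.7]
ee_rot: [-179.9, -0.3, -172.5]
force: [0.2, -0.2, -1.1]
gripper_width: 15.9
gripper_force: 15.0
```

>>> {"op": "apply_moves", "data": {"increments": [[-1,0.0045,0.025,0,0,0,0.7],[-1,0.0045,0.02,0,0,0,0],[-1,0,0,0,0,0,0],[-1,0,0,0,0,0,0],[-1,0,0,0,0,0,0]]}}

```text
time_s: 31.8
ee_pos: [505.8, 313.6, 139.3]
ee_rot: [-179.9, -0.2, -171.8]
force: [-0.0, 0.1, -1.2]
gripper_width: 15.8
gripper_force: 15.0
```

Now checking whether the slab has shifted while finishing the approach.

>>> {"op": "apply_moves", "data": {"increments": [[-1,0.003,0.02,0,0,0,0],[-1,0.003,0.02,0,0,0,0],[-1,0.003,0.02,0,0,0,0],[-1,0,0,0,0,0,0],[-1,0,0,0,0,0,0]]}}

```text
time_s: 32.22
ee_pos: [515.8, 373.7, 140.1]
ee_rot: [-179.9, -0.1, -171.8]
force: [-0.9, -0.8, -1.1]
gripper_width: 16.0
gripper_force: 15.0
```

>>> {"op": "apply_moves", "data": {"increments": [[-1,0,0,-0.015,0,0,0],[-1,0,0,-0.015,0,0,0],[-1,0,0,-0.008,0,0,0],[-1,0,0,0,0,0,0],[-1,0,0,0,0,0,0]]}}

```text
time_s: 32.63
ee_pos: [516.1, 373.4, 102.6]
ee_rot: [-180.0, -0.1, -171.9]
force: [-0.2, 0.2, -1.0]
gripper_width: 15.6
gripper_force: 15.0
```

```bash
cat > chk.py <<'E'
from h import *; from holes import holes
import sys
f=grab('side','side_chk%s.png'%sys.argv[1]); s=status.state(); e=s['ee_pos']; print(e,s['ee_rot'],s['gripper_width'],s['force'])
h=holes('side',f,(494.5,371.)); print('side holes',h.round(1).tolist())
for d in finder.trace('slab','side')[:1]: print(d['rect'])
zf=e[2]-19.7
print('pred foot px',proj(f,[e[0],e[1],zf]))
for q in('punch0_center',):
    for d in finder.trace(q,'side')[:4]: print(round(d['score'],2),d['rect'])
E
python3 chk.py 1; python3 - <<'E'
import cv2
a=cv2.imread('pics/side_chk1.png')[150:240,225:325]; cv2.imwrite('pics/v12.png',cv2.resize(a,(800,600) if 0 else (600,540),interpolation=cv2.INTER_CUBIC))
E
```

```text
[516.65478378 373.95239242 103.31120997] [ 1.79991367e+02  2.30946040e-02 -1.71867465e+02] 15.631888671446006 [-0.54358342  0.85015529 -1.32928347]
side holes [[434.3, 359.4], [473.7, 365.3], [513.2, 371.6], [553.0, 377.9]]
[230.5, 197.8, 86.0, 32.8]
pred foot px [279.25608293 186.22779308]
```

>>> {"op": "apply_moves", "data": {"increments": [[-1,-0.0015,0.0007,0,0,0,0],[-1,0,0,-0.005,0,0,0],[-1,0,0,-0.005,0,0,0],[-1,0,0,-0.004,0,0,0],[-1,0,0,0,0,0,0]]}}

```text
time_s: 33.2
ee_pos: [514.1, 374.7, 87.3]
ee_rot: [-179.9, -0.1, -171.8]
force: [-0.1, 0.6, -0.7]
gripper_width: 15.7
gripper_force: 15.0
```

>>> {"op": "apply_moves", "data": {"increments": [[-1,0,0,-0.003,0,0,0],[-1,0,0,-0.003,0,0,0],[-1,0,0,-0.002,0,0,0],[-1,0,0,0,0,0,0]]}}

```text
time_s: 33.53
ee_pos: [514.6, 375.0, 80.1]
ee_rot: [-180.0, -0.1, -171.8]
force: [-0.4, -0.8, -1.2]
gripper_width: 15.7
gripper_force: 15.0
```

>>> {"op": "apply_moves", "data": {"increments": [[-1,0,0,-0.004,0,0,0],[-1,0,0,-0.004,0,0,0],[-1,0,0,-0.004,0,0,0],[-1,0,0,0,0,0,0]]}}

```text
time_s: 33.87
ee_pos: [514.3, 374.8, 67.6]
ee_rot: [-180.0, -0.1, -171.8]
force: [-0.3, 0.3, -1.6]
gripper_width: 15.5
gripper_force: 15.0
```

>>> {"op": "apply_moves", "data": {"increments": [[-1,0,0,-0.004,0,0,0],[-1,0,0,-0.004,0,0,0],[-1,0,0,-0.003,0,0,0],[-1,0,0,0,0,0,0],[-1,0,0,0,0,0,0]]}}

```text
time_s: 34.28
ee_pos: [514.8, 375.1, 57.5]
ee_rot: [-180.0, -0.0, -171.8]
force: [0.2, 0.8, -1.7]
gripper_width: 15.8
gripper_force: 15.0
```

>>> {"op": "apply_moves", "data": {"increments": [[-1,0,0,-0.001,0,0,0],[-1,0,0,-0.001,0,0,0],[-1,0,0,0,0,0,0]]}}

```text
time_s: 34.53
ee_pos: [514.9, 375.2, 55.7]
ee_rot: [180.0, -0.0, -171.8]
force: [-0.8, -0.8, -1.4]
gripper_width: 15.7
gripper_force: 15.0
```

>>> {"op": "apply_moves", "data": {"increments": [[-1,0,0,-0.001,0,0,0],[-1,0,0,0,0,0,0],[-1,0,0,0,0,0,0]]}}

```text
time_s: 34.78
ee_pos: [514.9, 375.2, 54.8]
ee_rot: [180.0, 0.0, -171.8]
force: [0.2, -0.5, -0.9]
gripper_width: 15.5
gripper_force: 15.0
```

>>> {"op": "apply_moves", "data": {"increments": [[0.3,0,0,0,0,0,0],[0.3,0,0,0,0,0,0],[0.3,0,0,0,0,0,0],[0.3,0,0,0,0,0,0],[0.3,0,0,0,0,0,0]]}}

```text
time_s: 35.2
ee_pos: [515.0, 375.3, 54.9]
ee_rot: [180.0, 0.0, -171.8]
force: [-0.0, 0.6, -0.1]
gripper_width: 45.9
gripper_force: 0.0
```

>>> {"op": "apply_moves", "data": {"increments": [[0.3,0,0,0.01,0,0,0],[0.3,0,0,0.02,0,0,0],[0.3,0,0,0.025,0,0,0],[0.3,0,0,0.025,0,0,0],[0.3,0,0,0.01,0,0,0]]}}

```text
time_s: 35.62
ee_pos: [516.6, 376.4, 149.3]
ee_rot: [179.8, 0.4, -171.8]
force: [-0.5, 0.3, -0.4]
gripper_width: 59.5
gripper_force: 0.0
```

>>> {"op": "apply_moves", "data": {"increments": [[0.3,0,-0.01,0,0,0,0],[0.3,-0.0045,-0.025,0,0,0,-0.5],[0.3,-0.0045,-0.026,0,0,0,-0.5],[0.3,-0.0045,-0.026,0,0,0,-0.5],[0.3,-0.0045,-0.026,0,0,0,-0.5]]}}

```text
time_s: 36.03
ee_pos: [495.4, 259.9, 143.1]
ee_rot: [-179.9, -0.2, -173.8]
force: [-0.3, 0.0, -0.6]
gripper_width: 59.6
gripper_force: 0.0
```

>>> {"op": "apply_moves", "data": {"increments": [[0.3,-0.0045,-0.026,0,0,0,-0.5],[0.3,-0.0045,-0.026,0,0,0,-0.5],[0.3,-0.0045,-0.026,0,0,0,-0.5],[0.3,-0.0045,-0.026,0,0,0,-0.5],[0.3,-0.0045,-0.026,0,0,0,-0.5]]}}

```text
time_s: 36.45
ee_pos: [472.6, 130.1, 143.3]
ee_rot: [-180.0, -0.2, -176.3]
force: [-0.0, 0.3, -0.4]
gripper_width: 59.3
gripper_force: 0.0
```

>>> {"op": "apply_moves", "data": {"increments": [[0.3,-0.0045,-0.026,0,0,0,-0.5],[0.3,-0.0045,-0.026,0,0,0,-0.5],[0.3,-0.0045,-0.026,0,0,0,-0.5],[0.3,-0.0045,-0.026,0,0,0,-0.5],[0.3,-0.004,-0.026,0,0,0,-0.5]]}}

```text
time_s: 36.87
ee_pos: [450.3, 0.6, 143.4]
ee_rot: [-180.0, -0.2, -178.9]
force: [0.2, -0.1, 0.4]
gripper_width: 59.2
gripper_force: 0.0
```

>>> {"op": "apply_moves", "data": {"increments": [[0.3,0,-0.026,0,0,0,-0.5],[0.3,0,-0.026,0,0,0,-0.5],[0.3,0,-0.026,0,0,0,-0.5],[0.3,0,-0.026,0,0,0,-0.5],[0.3,0,-0.026,0,0,0,-0.5]]}}

```text
time_s: 37.28
ee_pos: [450.5, -129.1, 143.4]
ee_rot: [180.0, -0.2, 178.6]
force: [0.2, 0.1, 0.5]
gripper_width: 59.6
gripper_force: 0.0
```

>>> {"op": "apply_moves", "data": {"increments": [[0.3,0,-0.026,0,0,0,-0.5],[0.3,0,-0.026,0,0,0,-0.5],[0.3,0,-0.026,0,0,0,-0.5],[0.3,0,-0.026,0,0,0,-0.5],[0.3,0,-0.026,0,0,0,-0.5]]}}

```text
time_s: 37.7
ee_pos: [450.5, -258.8, 143.3]
ee_rot: [179.9, -0.2, 176.1]
force: [0.9, -0.3, 0.4]
gripper_width: 59.2
gripper_force: 0.0
```

>>> {"op": "apply_moves", "data": {"increments": [[0.3,0,-0.026,0,0,0,0],[0.3,0,-0.026,0,0,0,0],[0.3,0,0,0,0,0,0],[0.3,0,0,0,0,0,0],[0.3,0,0,0,0,0,0]]}}

```text
time_s: 38.12
ee_pos: [451.1, -309.0, 143.6]
ee_rot: [179.9, -0.1, 176.1]
force: [-0.8, -0.0, 0.2]
gripper_width: 59.7
gripper_force: 0.0
```

```bash
python3 - <<'E'
from h import *; from holes import holes
for n in('top','side'):
    f=grab(n,n+'8.png')
    for q in('slab','punch0_center'):
        for d in finder.trace(q,n)[:3]: 
            if d['score']>.3: print(n,q,round(d['score'],2),d['rect'],rectpose(f,d['pixels'],25))
    print(holes(n,f,(495,372)).round(1).tolist())
s=status.state(); print(s['ee_pos'],s['ee_rot'],s['qpos'][5])
E
```

```text
top slab 0.86 [187.4, 221.7, 65.1, 75.2] [494.5 372.6 491.5 369.9   8.3 201.4 184.8]
[[437.7, 365.5], [476.7, 371.0], [516.1, 375.7], [555.8, 382.3]]
side slab 0.64 [230.6, 197.6, 88.3, 29.8] [492.4 349.6 485.  306.1 -83.4 214.7 209.5]
side punch0_center 0.66 [274.8, 170.4, 5.3, 22.0] [553.2 537.7 551.5 531.1  76.2 177.   17. ]
[[434.4, 359.5], [473.6, 365.3], [514.0, 375.8], [553.1, 378.0]]
[ 452.46731271 -309.05312599  144.84998642] [1.79992149e+02 1.01179048e-03 1.76233966e+02] -121.77936203337313
```

>>> {"op": "apply_moves", "data": {"increments": [[0.3,0,-0.025,0,0,0,0],[0.3,0,-0.025,0,0,0,0],[0.3,0,-0.025,0,0,0,0],[0.3,0,-0.023,0,0,0,0],[0.3,0,0,0,0,0,0]]}}

```text
time_s: 38.83
ee_pos: [452.7, -411.5, 144.7]
ee_rot: [-179.8, 0.1, 176.1]
force: [0.3, 0.4, 0.1]
gripper_width: 59.1
gripper_force: 0.0
```

>>> {"op": "apply_moves", "data": {"increments": [[0.3,0,0,0,0,0,0],[0.3,0,0,0,0,0,0],[0.3,0,0,0,0,0,0]]}}

```text
time_s: 39.08
ee_pos: [452.4, -406.6, 144.8]
ee_rot: [180.0, -0.0, 176.2]
force: [0.8, -0.9, 0.0]
gripper_width: 59.2
gripper_force: 0.0
```

>>> {"op": "apply_moves", "data": {"increments": [[0.3,0,-0.0005,-0.02,0,0,0],[0.3,0,0,-0.022,0,0,0],[0.3,0,0,-0.022,0,0,0],[0.3,0,0,-0.022,0,0,0],[0.3,0,0,-0.02,0,0,0]]}}

```text
time_s: 39.5
ee_pos: [452.4, -406.9, 38.0]
ee_rot: [180.0, -0.0, 176.2]
force: [-0.4, -0.1, -0.7]
gripper_width: 59.3
gripper_force: 0.0
```

>>> {"op": "apply_moves", "data": {"increments": [[0.3,0,0,-0.012,0,0,0],[0.3,0,0,-0.004,0,0,0],[0.3,0,0,0,0,0,0],[0.3,0,0,0,0,0,0],[0.3,0,0,0,0,0,0]]}}

```text
time_s: 39.92
ee_pos: [453.2, -408.6, 24.1]
ee_rot: [-179.9, 0.1, 176.2]
force: [-0.1, -0.1, -0.0]
gripper_width: 59.1
gripper_force: 0.0
```

>>> {"op": "apply_moves", "data": {"increments": [[-1,0,0,0,0,0,0],[-1,0,0,0,0,0,0],[-1,0,0,0,0,0,0],[-1,0,0,0,0,0,0],[-1,0,0,0,0,0,0]]}}

```text
time_s: 40.33
ee_pos: [452.4, -408.4, 23.0]
ee_rot: [-180.0, 0.0, 176.2]
force: [0.3, 0.2, -0.4]
gripper_width: 28.6
gripper_force: 0.0
```

>>> {"op": "apply_moves", "data": {"increments": [[-1,0,0,0,0,0,0],[-1,0,0,0,0,0,0],[-1,0,0,0,0,0,0],[-1,0,0,0,0,0,0],[-1,0,0,0,0,0,0]]}}

```text
time_s: 40.75
ee_pos: [452.4, -408.3, 22.8]
ee_rot: [180.0, -0.0, 176.2]
force: [0.2, 0.7, -0.0]
gripper_width: 15.9
gripper_force: 15.0
```

>>> {"op": "apply_moves", "data": {"increments": [[-1,0,0,0.01,0,0,0],[-1,0,0,0.025,0,0,0],[-1,0,0,0.03,0,0,0],[-1,0,0,0.03,0,0,0],[-1,0,0,0.025,0,0,0]]}}

```text
time_s: 41.17
ee_pos: [452.6, -408.6, 145.5]
ee_rot: [-179.9, 0.1, 176.2]
force: [1.0, -0.5, -0.5]
gripper_width: 15.9
gripper_force: 15.0
```

>>> {"op": "apply_moves", "data": {"increments": [[-1,0,0.01,0,0,0,0],[-1,0,0.02,0,0,0,0],[-1,0,0.026,0,0,0,0],[-1,0,0.026,0,0,0,0],[-1,0,0.026,0,0,0,0]]}}

```text
time_s: 41.58
ee_pos: [451.7, -298.7, 142.4]
ee_rot: [179.9, -0.1, 176.1]
force: [-0.1, 0.5, -0.6]
gripper_width: 15.2
gripper_force: 15.0
```

>>> {"op": "apply_moves", "data": {"increments": [[-1,0,0.026,0,0,0,0.5],[-1,0,0.026,0,0,0,0.5],[-1,0,0.026,0,0,0,0.5],[-1,0,0.026,0,0,0,0.5],[-1,0,0.026,0,0,0,0.5]]}}

```text
time_s: 42.0
ee_pos: [451.6, -168.6, 142.5]
ee_rot: [180.0, -0.0, 178.7]
force: [-0.2, -0.2, -0.8]
gripper_width: 15.7
gripper_force: 15.0
```

>>> {"op": "apply_moves", "data": {"increments": [[-1,0,0.026,0,0,0,0.5],[-1,0,0.026,0,0,0,0.5],[-1,0,0.026,0,0,0,0.5],[-1,0,0.026,0,0,0,0.5],[-1,0,0.026,0,0,0,0.5]]}}

```text
time_s: 42.42
ee_pos: [451.5, -38.8, 142.6]
ee_rot: [180.0, -0.0, -178.8]
force: [-0.7, -0.4, -1.0]
gripper_width: 15.7
gripper_force: 15.0
```

>>> {"op": "apply_moves", "data": {"increments": [[-1,0,0.026,0,0,0,0.5],[-1,0,0.026,0,0,0,0.5],[-1,0,0.026,0,0,0,0.5],[-1,0,0.026,0,0,0,0.5],[-1,0,0.026,0,0,0,0.5]]}}

```text
time_s: 42.83
ee_pos: [451.4, 91.1, 142.6]
ee_rot: [180.0, -0.0, -176.3]
force: [1.0, 0.2, -1.7]
gripper_width: 15.8
gripper_force: 15.0
```

>>> {"op": "apply_moves", "data": {"increments": [[-1,-0.002,0.026,0,0,0,0.5],[-1,-0.002,0.026,0,0,0,0.5],[-1,-0.002,0.026,0,0,0,0.5],[-1,-0.002,0.026,0,0,0,0.5],[-1,-0.002,0.026,0,0,0,0.5]]}}

```text
time_s: 43.25
ee_pos: [441.3, 220.9, 142.5]
ee_rot: [-180.0, -0.0, -173.8]
force: [1.1, -0.1, -1.2]
gripper_width: 15.6
gripper_force: 15.0
```

>>> {"op": "apply_moves", "data": {"increments": [[-1,-0.002,0.026,0,0,0,0.5],[-1,-0.002,0.026,0,0,0,0.5],[-1,-0.002,0.026,0,0,0,0.5],[-1,0,0.02,0,0,0,0.5],[-1,0,0,0,0,0,0]]}}

```text
time_s: 43.67
ee_pos: [435.9, 321.1, 142.4]
ee_rot: [179.9, 0.0, -171.6]
force: [0.3, 0.5, -0.6]
gripper_width: 15.9
gripper_force: 15.0
```

>>> {"op": "apply_moves", "data": {"increments": [[-1,0,0,0,0,0,0],[-1,0,0,0,0,0,0],[-1,0,0,0,0,0,0]]}}

```text
time_s: 43.92
ee_pos: [436.0, 316.6, 142.6]
ee_rot: [-180.0, -0.0, -171.9]
force: [0.4, 0.3, -1.0]
gripper_width: 15.8
gripper_force: 15.0
```

Before crossing the last 47 mm in y, one more check that the block is where I think it is.

>>> {"op": "apply_moves", "data": {"increments": [[-1,0,0.02,0,0,0,0],[-1,0,0.02,0,0,0,0],[-1,0,0.007,0,0,0,0],[-1,0,0,-0.01,0,0,0],[-1,0,0,-0.015,0,0,0]]}}

```text
time_s: 44.33
ee_pos: [437.1, 364.4, 118.3]
ee_rot: [180.0, 0.1, -171.8]
force: [0.5, -0.9, -1.1]
gripper_width: 15.5
gripper_force: 15.0
```

>>> {"op": "apply_moves", "data": {"increments": [[-1,0,0,-0.015,0,0,0],[-1,0,0,0,0,0,0],[-1,0,0,0,0,0,0],[-1,0,0,0,0,0,0]]}}

```text
time_s: 44.67
ee_pos: [436.7, 364.1, 103.2]
ee_rot: [180.0, 0.0, -171.9]
force: [-0.2, 0.2, -0.9]
gripper_width: 15.7
gripper_force: 15.0
```

```bash
python3 chk.py 2
```

```text
[436.94058058 364.46124566 103.57266077] [ 1.79966662e+02  7.01892382e-02 -1.71856704e+02] 15.559571180882397 [-1.1206799   0.58794546 -0.38316203]
side holes [[434.4, 359.4], [473.5, 365.3], [513.9, 375.2], [553.1, 378.0]]
[232.9, 197.2, 83.5, 33.1]
pred foot px [253.67181586 190.73235464]
0.56 [274.2, 173.2, 6.5, 21.8]
0.54 [317.8, 152.9, 90.8, 67.9]
0.27 [290.9, 243.4, 72.9, 30.6]
```

>>> {"op": "apply_moves", "data": {"increments": [[-1,-0.001,-0.0007,0,0,0,0],[-1,0,0,-0.006,0,0,0],[-1,0,0,-0.005,0,0,0],[-1,0,0,-0.004,0,0,0],[-1,0,0,0,0,0,0]]}}

```text
time_s: 45.23
ee_pos: [434.7, 363.4, 86.4]
ee_rot: [-179.9, -0.1, -171.8]
force: [0.5, -0.6, -1.5]
gripper_width: 15.7
gripper_force: 15.0
```

>>> {"op": "apply_moves", "data": {"increments": [[-1,0,0,-0.003,0,0,0],[-1,0,0,-0.003,0,0,0],[-1,0,0,-0.002,0,0,0],[-1,0,0,0,0,0,0]]}}

```text
time_s: 45.57
ee_pos: [435.1, 363.8, 79.2]
ee_rot: [-180.0, -0.0, -171.8]
force: [-0.1, 0.6, -1.6]
gripper_width: 16.0
gripper_force: 15.0
```

In the hole with no contact force. Lowering to the bottom.

>>> {"op": "apply_moves", "data": {"increments": [[-1,0,0,-0.004,0,0,0],[-1,0,0,-0.004,0,0,0],[-1,0,0,-0.004,0,0,0],[-1,0,0,0,0,0,0]]}}

```text
time_s: 45.9
ee_pos: [435.0, 363.6, 66.7]
ee_rot: [-180.0, -0.1, -171.8]
force: [0.7, 0.4, -2.3]
gripper_width: 15.7
gripper_force: 15.0
```

>>> {"op": "apply_moves", "data": {"increments": [[-1,0,0,-0.004,0,0,0],[-1,0,0,-0.004,0,0,0],[-1,0,0,-0.002,0,0,0],[-1,0,0,-0.001,0,0,0],[-1,0,0,0,0,0,0]]}}

```text
time_s: 46.32
ee_pos: [435.2, 363.9, 56.4]
ee_rot: [-180.0, -0.0, -171.8]
force: [0.0, -0.3, -0.8]
gripper_width: 15.4
gripper_force: 15.0
```

>>> {"op": "apply_moves", "data": {"increments": [[-1,0,0,-0.001,0,0,0],[-1,0,0,0,0,0,0],[-1,0,0,0,0,0,0]]}}

```text
time_s: 46.57
ee_pos: [435.5, 364.0, 55.9]
ee_rot: [180.0, 0.0, -171.8]
force: [0.8, -0.2, -0.4]
gripper_width: 16.0
gripper_force: 15.0
```

>>> {"op": "apply_moves", "data": {"increments": [[-1,0,0,-0.001,0,0,0],[-1,0,0,0,0,0,0],[0.3,0,0,0,0,0,0],[0.3,0,0,0,0,0,0],[0.3,0,0,0,0,0,0]]}}

```text
time_s: 46.98
ee_pos: [435.5, 364.1, 55.0]
ee_rot: [180.0, 0.0, -171.8]
force: [0.2, 0.3, -0.3]
gripper_width: 32.8
gripper_force: 0.0
```

>>> {"op": "apply_moves", "data": {"increments": [[0.3,0,0,0,0,0,0],[0.3,0,0,0.01,0,0,0],[0.3,0,0,0.025,0,0,0],[0.3,0,0,0.03,0,0,0],[0.3,0,0,0.03,0,0,0]]}}

```text
time_s: 47.4
ee_pos: [435.1, 363.7, 151.2]
ee_rot: [-180.0, -0.0, -171.8]
force: [0.0, 0.3, -0.0]
gripper_width: 59.0
gripper_force: 0.0
```

>>> {"op": "apply_moves", "data": {"increments": [[0.3,-0.01,-0.02,0.02,0,0,0],[0.3,-0.01,-0.03,0.02,0,0,0],[0.3,-0.01,-0.03,0.02,0,0,0],[0.3,-0.01,-0.03,0.02,0,0,0],[0.3,-0.01,-0.03,0,0,0,0]]}}

```text
time_s: 47.82
ee_pos: [386.7, 223.9, 234.4]
ee_rot: [179.8, 0.5, -171.8]
force: [1.4, -0.1, 0.2]
gripper_width: 59.4
gripper_force: 0.0
```

>>> {"op": "apply_moves", "data": {"increments": [[0.3,-0.01,-0.03,0,0,0,0],[0.3,-0.01,-0.03,0,0,0,0],[0.3,0,-0.03,0,0,0,0],[0.3,0,-0.03,0,0,0,0],[0.3,0,-0.02,0,0,0,0]]}}

```text
time_s: 48.23
ee_pos: [364.7, 81.9, 230.8]
ee_rot: [-180.0, 0.1, -171.9]
force: [0.8, 0.4, -0.1]
gripper_width: 59.3
gripper_force: 0.0
```

```bash
python3 - <<'E'
from h import *
T=grab('top','top9.png'); 
for q,z in(('slab',25),('block_center',65)):
    for d in finder.trace(q,'top')[:1]: print(q,round(d['score'],2),rectpose(T,d['pixels'],z))
S=grab('side','side9.png')
m=lid(T,'green'); m[265:]=0; print('green',rectpose(T,m,105))
for nm,h in(('h0',(435.3,363.7)),('h2',(514.9,375))): print(nm,'tip expected (z130) side/top',proj(S,[*h,130]).round(1),proj(T,[*h,130]).round(1),'if bottom off 30mm',proj(S,[*h,140]).round(1))
a=S['color'][140:300,220:400,::-1]; cv2.imwrite('pics/v14.png',cv2.resize(a,(675,600),interpolation=cv2.INTER_CUBIC)); print(status.state()['ee_pos'])
E
```

```text
slab 0.97 [494.8 372.5 491.3 369.4   8.4 200.9 182.5]
block_center 0.75 [492.5 367.4 493.8 366.8   7.8 163.1  65. ]
green [573.   97.1 573.1  96.8  19.4 145.2  53.3]
h0 tip expected (z130) side/top [252.2 176.3] [213.9 273.5] if bottom off 30mm [252.  173.1]
h2 tip expected (z130) side/top [278.  171.7] [210.5 245.9] if bottom off 30mm [277.9 168.5]
[365.53600784  84.09363477 230.45751269]
```

View pics/v14.png

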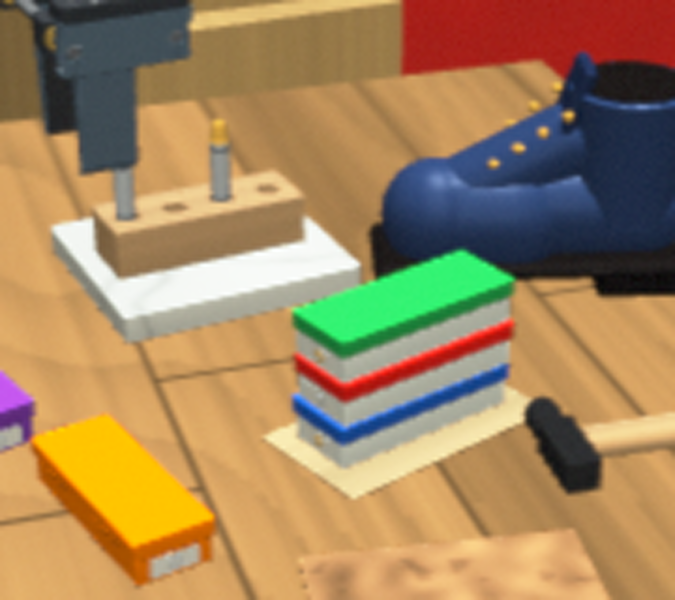

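The stack reads blue, red, green and looks square. The first punch's nose tip is at (278,172) px, exactly where a fully seated punch should be. The second is in its hole with its nose hidden behind a finger, but its release height matches the first. Handing in.

```bash
python3 -c "
from workcell import env; print(env.job_done())"
```

```text
the job is handed in; nothing more can be done
None
```

I handed the job in at about 48 s, with no verdict shown: the punch block is on the middle of the slab, the red and green boxes are stacked squarely on blue, and both punches are in holes. I confirmed one punch at full depth in the picture; the other's nose was hidden, so its depth rests on the release height.

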